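# Pack two chocolate wedges from the spring dispenser into the gift tray

### The arm

A 7-joint arm with a two-finger parallel gripper is mounted at the origin on a cart in front of the work surface, level with it; the furniture and walls round the work are solid. World frame = base frame: x ahead of the robot, y to its left, z up, the work surface at z = 0. Lengths are in m, angles in degrees, forces in N, time in s.
With the tool pointing down it reaches from about 0.425 to 0.875 m from the base axis. Payload 4.7 kg.
Tool frame: the origin (TCP) lies midway between the tips of the shut fingers; the grasp point (between the pads) lies 19 mm behind it; z points along the fingers, x is the direction in which the jaws open and shut, and the axes are right-handed (so a half turn about z gives the same grasp; the last joint's range is limited). The gripper opens to 87 mm and grips with 3 to 60 N. Pads are 19 mm wide; open, the fingers measure 117 mm over their backs; the gripper's body (75 mm by 190 mm) begins 51 mm behind the grasp point.
Start: joints at [-69.379, 18.392, -4.016, 83.108, 1.295, 78.541, -3.26], TCP at [0.22, 0.612, 0.186] pointing down, gripper open.
Joint ranges: [-163.93, 163.93], [-17.29, 119.83], [-79.2, 71.16], [3.27, 140.29], [-89.18, 269.18], [5.43, 117.66], [-154.24, 154.24]. Speed limits (degrees/s): [147.25, 147.25, 180, 180, 180, 180, 180].

### API

Orientations are given as [roll, pitch, yaw] about the fixed x, y, z axes, in that order (R = Rz(yaw) Ry(pitch) Rx(roll)).
In Python, from cell import env gives the robot as it stands.
- The arm moves only by the tool carry_out, never from a script. Its argument "plan" is a list of rows, each an object with "grip": the closure, from 0 (fully open) to 1 (shut); "dp": the shift along the tool's x, y, z in m, a list of three; "rotation": the turn, a rotation vector about the tool's x, y, z in degrees, a list of three. In form: [{"grip": grip, "dp": [dx, dy, dz], "rotation": [wx, wy, wz]}, ...]. A call has 1 to 8 rows; each row shifts and turns the pose as measured when the row begins, along the tool's axes as they then stand; what a row does not reach is not made up. A row lasts 1/12 s, in which the tool goes at most 41.7 mm and 7.16 degrees, less where a joint would pass 70% of its speed; a pose out of reach is approached as far as the arm can. A call is refused whole if a number of a shift passes 0.0417 or a number of a turn 7.16, either way. A call with a gripper value outside its range is refused whole. The fingers move at their own pace and stop on an object; "force" is the grip in N (left out, the last holds). Time passes only in rows, so rows that do not move let the fingers close. It gives the time, the measured TCP pose, the force and the opening at its end, in the units of the state.
- env.get_obs(): the state, without advancing time (a new reading comes with each control period).
- env.read_camera(name): name is "scene" or "top" or "wrist"; returns the picture (420x560x3 uint8, red, green, blue); there is no depth.
- env.camera_params(name): a dict with "fx", "fy", "cx", "cy" (pixels), "R" (3x3) and "t" (3): a world point X has camera coordinates R X + t. Camera axes: x right, y down, z forward; pixel columns grow to the right and rows downward; lengths in m; the calibration is good to about 2 mm. A picture is of the moment at which its call begins: read the wrist's pose just before it. camera_params takes no time and is no camera call; for the wrist camera it gives the pose at the moment of the call.
- env.sign_off(): hands the job in, once; it reports no verdict.
The state is a dict: "time_s": time; "qpos": joint angles; "joint_velocities": joint speeds; "effort": joint torques, N m; "tool_pos": TCP position; "tool_rot": TCP orientation; "force": force on the tool from outside, world axes, zero at the start; "wrist_torque": the same for the moment, N m; "grip_width": finger opening in m.
Only numpy, scipy, OpenCV 4.12 (cv2) and the standard library are available. Lean on these libraries where they do the work, as an engineer would, in place of code of your own. Each camera call takes 0.05 s, during which the arm holds its last target. There are 200 camera calls.

### The job

Take the top two chocolate wedges, one after the other, from the grey spring-loaded dispenser and lay them flat, head to tail, in the dark gift tray so that together they fill its rectangular recess. Take the milk-brown wedge first, then the dark one that the spring lifts into its place; leave the ivory one in the dispenser and do not disturb the other things on the counter.

Things in the scene. Friction and masses are not known exactly. Their poses are not given: they have to be found in the camera images.
- milk_wedge: Milk-brown chocolate wedge 62 mm long, 18 thick, 50 g: a right-angled trapezoid from above, wide end 44 mm at -x, narrow end 24 mm at +x. Ends parallel, square to x: grip across them. Side at y = -12 mm straight, along x; the other slants from y = +32 (wide) to +12 (narrow). Origin: underside, mid-length, 12 mm from the straight side. Top of the stack.
- dark_wedge: Dark-brown chocolate wedge 62 mm long, 18 thick, 50 g: a right-angled trapezoid from above, wide end 44 mm at -x, narrow end 24 mm at +x. Ends parallel, square to x: grip across them. Side at y = -12 mm straight, along x; the other slants from y = +32 (wide) to +12 (narrow). Origin: underside, mid-length, 12 mm from the straight side. Second in the stack, same way round.
- ivory_wedge: Ivory chocolate wedge 62 mm long, 18 thick, 50 g: a right-angled trapezoid from above, wide end 44 mm at -x, narrow end 24 mm at +x. Ends parallel, square to x: grip across them. Side at y = -12 mm straight, along x; the other slants from y = +32 (wide) to +12 (narrow). Origin: underside, mid-length, 12 mm from the straight side. Lowest in the stack.
- dispenser: Fixed grey dispenser, base 110 x 88 x 10 mm, carrying an open-topped wedge-shaped well of 5 mm walls; same axes as the wedges in it, origin on the counter below theirs (base centre at y = +10 mm). Clearance 1.5 to 2 mm. End walls (inner faces at x = -33 and +33 mm) 62 mm high; side walls, 50 mm long, 70 mm high.
- dispenser_mouth (a point): Point above the dispenser's origin at the usual height of the top wedge's top face: 76 mm (+/- 4) over the counter whatever is left, as a soft spring (27 N/m) lifts the next one 18 mm into place within a second. So the top wedge stands about 14 mm proud of the end walls; grip its ends above them and lift straight up.
- lift_plate (a joint): Height of the spring-loaded lift plate under the stack, m: about 0 with three wedges, 0.018 with two, 0.036 with one, 0.054 empty; grows upwards.
- gift_tray: Fixed dark wooden tray 88 x 95 mm, gold floor. Origin: centre of the underside. Recess centred on it, 68 mm along x, 75 mm along y, floor at z = 6 mm, rim top 12 mm, rim 10 mm wide.
- tray_floor (a point): Centre of the recess floor, tray axes. The wedges fill it with their length along x, straight sides along the rims at y = -37.5 and +37.5 mm, slants together: the one at -y has its narrow end to +x (origin near y = -23.7 mm, yaw as the tray), the other is turned half round (origin near y = +23.7). Either wedge may take either place.
- tablet: bystander: wrapped blue chocolate tablet, 74 x 150 x 11 mm; origin at the centre of the underside
- ribbon_spool: bystander: spool of green ribbon, 69 mm across, 20 mm high; origin at the centre of the underside
- cocoa_tin: bystander: round teal tin, 62 mm across, 75 mm high; origin at the centre of the underside
Things that resemble listed ones, but are neither listed nor needed, are in the scene too. Several things have the shape of the milk_wedge; the one meant has the colours described above.

How it is judged (in metres and radians):
On the way:
1. the milk-brown wedge lies flat in the tray, the spring has lifted the dark one to the top of the dispenser, where it and the ivory one still are (z of milk_wedge in the frame of gift_tray between 0.0035 and 0.0085 m and angle between milk_wedge's own z axis and vertical below 0.06 rad and x of milk_wedge in the frame of gift_tray between -0.032 and 0.032 m and y of milk_wedge in the frame of gift_tray between -0.032 and 0.032 m and x of dark_wedge in the frame of dispenser between -0.006 and 0.006 m and y of dark_wedge in the frame of dispenser between -0.006 and 0.006 m and angle between each of dark_wedge, ivory_wedge's own z axis and vertical below 0.1 rad and x of ivory_wedge in the frame of dispenser between -0.006 and 0.006 m and y of ivory_wedge in the frame of dispenser between -0.006 and 0.006 m and value of joint lift_plate above 0.011 m), for 0.2 s.
At the end, for the whole second after the job is handed in: Milk and dark wedges lie flat on the recess floor (2.5 mm, 0.06 rad), head to tail along opposite rims: origins within 6 mm of the middle in x, 17 to 30 mm from it in y, within 0.12 rad of x. Ivory wedge alone in the dispenser (6 mm, 0.1 rad), lift plate at 29 to 43 mm. All at rest (z of milk_wedge in the frame of gift_tray between 0.0035 and 0.0085 m and angle between each of milk_wedge, dark_wedge's own z axis and vertical below 0.06 rad and x of milk_wedge in the frame of gift_tray between -0.006 and 0.006 m and (y of milk_wedge in the frame of gift_tray between -0.03 and -0.017 m or y of milk_wedge in the frame of gift_tray between 0.017 and 0.03 m) and angle between the x axis of each of milk_wedge, dark_wedge and the x axis of gift_tray, either way round below 0.12 rad and z of dark_wedge in the frame of gift_tray between 0.0035 and 0.0085 m and x of dark_wedge in the frame of gift_tray between -0.006 and 0.006 m and (y of dark_wedge in the frame of gift_tray between -0.03 and -0.017 m or y of dark_wedge in the frame of gift_tray between 0.017 and 0.03 m) and x of ivory_wedge in the frame of dispenser between -0.006 and 0.006 m and y of ivory_wedge in the frame of dispenser between -0.006 and 0.006 m and angle between ivory_wedge's own z axis and vertical below 0.1 rad and value of joint lift_plate between 0.029 and 0.043 m and linear speed of each of milk_wedge, dark_wedge, ivory_wedge below 0.02 m/s); the robot touches nothing.
It fails at once if a bystander (tablet, ribbon spool or tin) moved more than 30 mm (distance of any of tablet, ribbon_spool, cocoa_tin from where it was at the start of the episode above 0.03 m).
It also fails if it takes over 72 s, if anything falls off the work surface, if the arm or the gripper's body presses on something with over 40 N, if the wrist force passes 120 N, or if a joint passes its speed limit or range.

## Working session

There is one attempt and no reset: what is moved stays moved. The work goes in short steps, Python scripts to look and compute and a tool call to move; the robot and the scene stay as the last step left them, time stands still between calls to the robot, and variables do not carry over. Pictures are saved under pics/ and viewed, about 8 in all and at most 12, crops included, and the job is handed in when it is done.

Besides the shell and the picture viewer there is one more tool, called after ">>>" as a command line: name --argument value ..., lists and objects as JSON in quotes. carry_out: Moves the arm, as the interface text tells. Its arguments: {"type":"object","properties":{"plan":{"type":"array","items":{"type":"object","properties":{"grip":{"type":"number"},"dp":{"type":"array","items":{"type":"number"}},"rotation":{"type":"array","items":{"type":"number"}}}}},"force":{"type":"number"}},"required":["plan"]}

```bash
mkdir -p pics; cat > h.py <<'E'
import numpy as np, cv2
from cell import env
def snap(c,f=None):
    P=env.camera_params(c); im=env.read_camera(c)
    if f: cv2.imwrite('pics/'+f,im[:,:,::-1]); np.savez('pics/'+f+'.npz',im=im,**{k:np.array(v) for k,v in P.items()})
    return im,P
def ray(P,u,v,z):
    R=np.array(P['R']);t=np.array(P['t']).ravel()
    d=R.T@np.array([(u-P['cx'])/P['fx'],(v-P['cy'])/P['fy'],1.]); c=-R.T@t
    return c+d*(z-c[2])/d[2]
def proj(P,X):
    q=np.array(P['R'])@np.array(X)+np.array(P['t']).ravel(); return np.array([P['fx']*q[0]/q[2]+P['cx'],P['fy']*q[1]/q[2]+P['cy']])
E
python3 - <<'E'
from h import *
print(env.get_obs())
a,P=snap('top','top0.png');b,Q=snap('scene','scene0.png')
print(P,Q)
E
```

```text
{'time_s': 0.0, 'qpos': array([-69.37823959,  18.4379624 ,  -4.01373073,  83.17685704,
         1.2956482 ,  78.53803403,  -3.25903917]), 'joint_velocities': array([ 0.03773463, -0.04190017, -0.0418984 , -0.01136257, -0.03382162,
        0.01071593, -0.01238884]), 'effort': array([ 3.09953816e-05, -4.91286063e+01, -4.03533652e-01, -3.12527275e+01,
       -6.38065115e-02,  4.37069067e-02,  1.76980120e-04]), 'tool_pos': array([0.22019164, 0.61090846, 0.18475662]), 'tool_rot': array([1.79993074e+02, 1.07583354e-01, 7.01874073e+01]), 'force': array([ 0.46455869,  0.17731485, -0.19981007]), 'wrist_torque': array([-0.0110585 , -0.02920338,  0.0066438 ]), 'grip_width': 0.08725662414206613}
{'fx': 453.4364439309601, 'fy': 453.4364439309601, 'cx': 281.00622228601696, 'cy': 213.5404929493844, 'R': array([[-0.00847324, -0.99971684,  0.0222359 ],
       [-0.99245902,  0.00568829, -0.12244485],
       [ 0.12228369, -0.02310572, -0.9922262 ]]), 't': array([-5.09249179e-04,  5.39240939e-01,  1.55948876e+00])} {'fx': 489.4538768094569, 'fy': 489.4538768094569, 'cx': 279.35725929662254, 'cy': 213.86221709344574, 'R': array([[ 0.7102091 , -0.7037699 , -0.01763404],
       [-0.55657821, -0.54598026, -0.62619985],
       [ 0.43107277,  0.45454755, -0.77946314]]), 't': array([-0.36091877,  0.35806873,  1.38030517])}
```

View pics/top0.png

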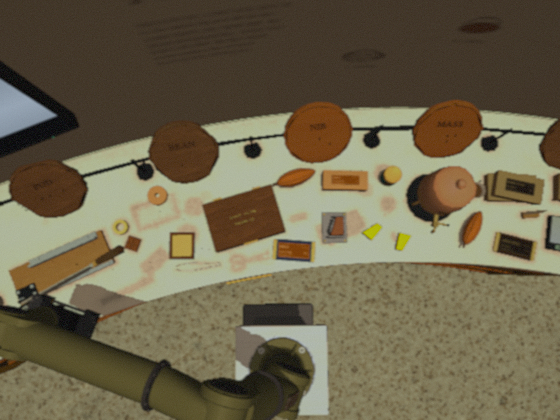

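View pics/scene0.png

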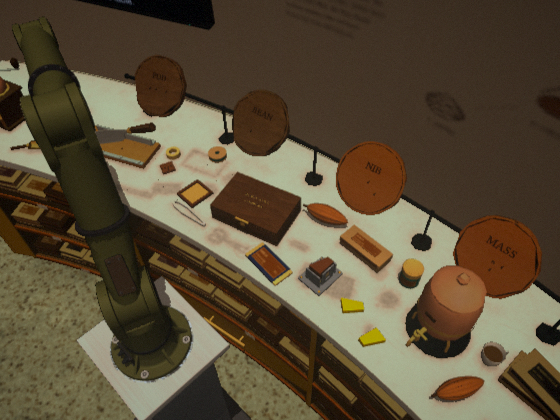

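The dispenser is at top (334,226), holding a brown wedge on top. The tray, with its gold floor, is at top (181,245). The yellow trapezoids at (371,231) and (402,241) have the wedge shape but the wrong colour. I'll check with an enlarged crop.

```bash
python3 - <<'E'
from h import *
t=cv2.imread('pics/top0.png'); s=cv2.imread('pics/scene0.png')
r=lambda i,x,y,w,h,k: cv2.resize(i[y:y+h,x:x+w],None,fx=k,fy=k,interpolation=cv2.INTER_CUBIC)
a=r(t,310,200,66,50,6);b=r(t,150,222,66,50,6);c=r(s,290,245,66,50,6);d=r(s,160,170,66,50,6)
cv2.imwrite('pics/crop0.png',np.vstack([np.hstack([a,b]),np.hstack([c,d])]))
P=np.load('pics/top0.png.npz')
for n,u,v,z in [('disp',334,226,.076),('tray',181,245,.012),('tab',294,250,.011),('spool?',157,195,.02),('tin?',391,175,.075),('y1',371,231,.018),('box',245,220,.05)]: print(n,ray(P,u,v,z).round(3))
E
```

```text
disp [ 0.49  -0.184  0.076]
tray [0.433 0.347 0.012]
tab [ 0.412 -0.05   0.011]
spool? [0.609 0.434 0.02 ]
tin? [ 0.667 -0.387  0.075]
y1 [ 0.477 -0.323  0.018]
box [0.515 0.121 0.05 ]
```

View pics/crop0.png

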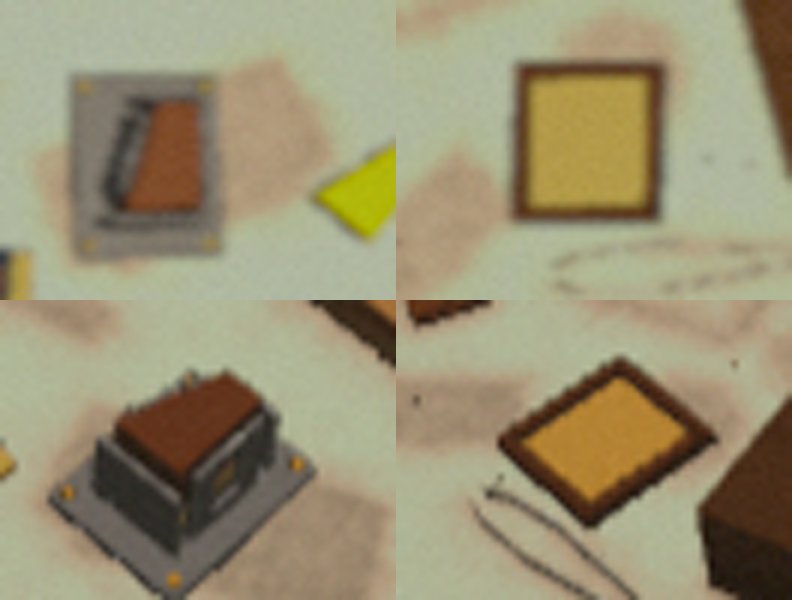

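The crop confirms it. The wedge in the grey dispenser is milk-brown, with its narrow end at +x and its straight side at -y. The tray's longer recess side runs along world x, so its yaw is about ±90°. I'll get a wrist view of the tray on the way over.

```bash
cat >> h.py <<'E'
def plan(x,y,z,yaw,n=None):
    "per-row shifts in tool axes (tool pointing down) to go straight to a pose"
    o=env.get_obs(); p=np.array(o['tool_pos']); a=o['tool_rot'][2]
    d=np.array([x,y,z])-p; dy=(yaw-a+180)%360-180
    n=n or int(np.ceil(max(np.abs(d).max()/.033,np.linalg.norm(d)/.04,abs(dy)/7)))
    print('at',p.round(4),'rot',o['tool_rot'].round(2),'t',round(o['time_s'],2),'w',round(o['grip_width'],4),'rows',n)
    for i in range(n):
        b=np.radians(a+dy*i/n); c,s=np.cos(b),np.sin(b); v=d/n
        print([round(float(q),4) for q in (c*v[0]+s*v[1],s*v[0]-c*v[1],-v[2])],round(-dy/n,2))
E
python3 - <<'E'
from h import *
plan(.42,.347,.26,90)
E
```

```text
at [0.2202 0.611  0.1849] rot [1.7999e+02 9.0000e-02 7.0190e+01] t 0.1 w 0.0868 rows 9
[-0.0201, 0.0308, -0.0083] -2.2
[-0.0212, 0.03, -0.0083] -2.2
[-0.0224, 0.0292, -0.0083] -2.2
[-0.0235, 0.0283, -0.0083] -2.2
[-0.0246, 0.0274, -0.0083] -2.2
[-0.0256, 0.0264, -0.0083] -2.2
[-0.0266, 0.0254, -0.0083] -2.2
[-0.0275, 0.0244, -0.0083] -2.2
[-0.0285, 0.0233, -0.0083] -2.2
```

>>> carry_out --plan '[{"grip": 0,"dp": [-0.02,0.031,-0.01],"rotation": [0,0,-2.2]},{"grip": 0,"dp": [-0.021,0.03,-0.01],"rotation": [0,0,-2.2]},{"grip": 0,"dp": [-0.022,0.029,-0.01],"rotation": [0,0,-2.2]},{"grip": 0,"dp": [-0.024,0.028,-0.01],"rotation": [0,0,-2.2]},{"grip": 0,"dp": [-0.025,0.027,-0.01],"rotation": [0,0,-2.2]},{"grip": 0,"dp": [-0.026,0.026,-0.01],"rotation": [0,0,-2.2]},{"grip": 0,"dp": [-0.027,0.025,-0.01],"rotation": [0,0,-2.2]},{"grip": 0,"dp": [-0.028,0.024,-0.01],"rotation": [0,0,-2.2]}]'

```text
time_s: 0.77
tool_pos: [0.3929, 0.3729, 0.2583]
tool_rot: [-179.2, 0.6, 89.8]
force: [0.7, 0.5, 0.0]
grip_width: 0.0872
```

```bash
python3 - <<'E'
from h import *
plan(.42,.347,.26,90)
im,P=snap('wrist','w1.png')
print(P['R'],P['t'],'cam at',-P['R'].T@P['t'], proj(P,[.433,.347,.01]), proj(P,[.49,-.184,.07]))
E
```

```text
at [0.3929 0.3729 0.2583] rot [-179.23    0.63   89.83] t 0.77 w 0.0872 rows 1
[-0.0259, 0.0271, -0.0017] -0.17
[[ 2.63541138e-03  9.99929015e-01 -1.16198040e-02]
 [ 9.58047596e-01  8.05536621e-04  2.86608017e-01]
 [ 2.86597032e-01 -1.18876553e-02 -9.57977466e-01]] [-0.37152931 -0.43080324  0.353846  ] cam at [0.31229793 0.37605636 0.45813106] [263.70723111 200.45306163] [-150.73394823  255.17727931]
```

View pics/w1.png

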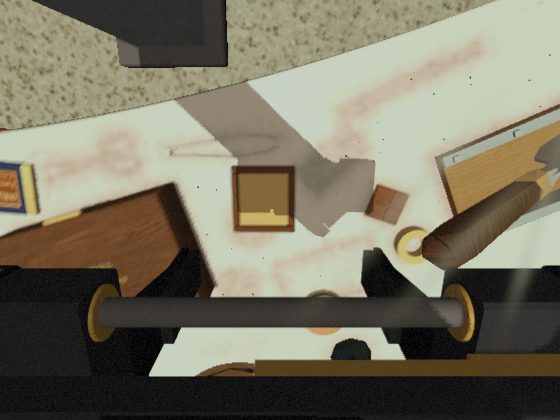

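The wrist view shows the tray, with rim corners near (233,166) and (295,232). I'll measure it with a mask.

```bash
cat >> h.py <<'E'
def tray(f):
    D=np.load('pics/'+f+'.npz'); im=D['im']; c=proj(D,[.433,.347,.012]).astype(int)
    hsv=cv2.cvtColor(im,cv2.COLOR_RGB2HSV); m=(hsv[...,1]>105).astype(np.uint8)
    m=cv2.morphologyEx(m,cv2.MORPH_OPEN,np.ones((3,3)))
    n,l,st,ce=cv2.connectedComponentsWithStats(m); k=min(range(1,n),key=lambda k:np.hypot(*(ce[k]-c))+1e3*(st[k,4]<500))
    cn,_=cv2.findContours((l==k).astype(np.uint8),cv2.RETR_EXTERNAL,cv2.CHAIN_APPROX_NONE)
    cn=max(cn,key=cv2.contourArea)[:,0].astype(float)
    W=np.array([ray(D,u,v,.012)[:2] for u,v in cn])
    r=cv2.minAreaRect((W*1000).astype(np.float32)); print('bbox',st[k],'rect mm',r); return D,r
E
python3 - <<'E'
from h import *
tray('w1.png'); tray('top0.png'); tray('scene0.png')
E
```

```text
bbox [ 232  167   62   65 3902] rect mm ((431.7003479003906, 346.1053466796875), (83.91121673583984, 91.6317138671875), 89.95884704589844)
bbox [170 233  24  25 581] rect mm ((432.6275939941406, 345.795166015625), (80.87547302246094, 84.25232696533203), 89.61639404296875)
bbox [177 180  36  27 537] rect mm ((428.53265380859375, 341.2121887207031), (91.50926971435547, 96.61518096923828), 89.53302001953125)
```

```bash
python3 - <<'E'
from h import *
plan(.48,-.175,.26,0,16)
E
```

```text
at [0.4009 0.365  0.2608] rot [-179.6     0.77   89.23] t 0.82 w 0.0868 rows 16
[-0.0337, 0.0054, 0.0001] 5.58
[-0.033, 0.0086, 0.0001] 5.58
[-0.032, 0.0118, 0.0001] 5.58
[-0.0307, 0.0149, 0.0001] 5.58
[-0.0291, 0.0178, 0.0001] 5.58
[-0.0272, 0.0205, 0.0001] 5.58
[-0.0251, 0.0231, 0.0001] 5.58
[-0.0228, 0.0254, 0.0001] 5.58
[-0.0202, 0.0275, 0.0001] 5.58
[-0.0174, 0.0293, 0.0001] 5.58
[-0.0145, 0.0309, 0.0001] 5.58
[-0.0114, 0.0321, 0.0001] 5.58
[-0.0082, 0.0331, 0.0001] 5.58
[-0.005, 0.0337, 0.0001] 5.58
[-0.0017, 0.0341, 0.0001] 5.58
[0.0016, 0.0341, 0.0001] 5.58
```

>>> carry_out --plan '[{"grip": 0,"dp": [-0.034,0.005,0],"rotation": [0,0,5.6]},{"grip": 0,"dp": [-0.033,0.009,0],"rotation": [0,0,5.6]},{"grip": 0,"dp": [-0.032,0.012,0],"rotation": [0,0,5.6]},{"grip": 0,"dp": [-0.031,0.015,0],"rotation": [0,0,5.6]},{"grip": 0,"dp": [-0.029,0.018,0],"rotation": [0,0,5.6]},{"grip": 0,"dp": [-0.027,0.021,0],"rotation": [0,0,5.6]},{"grip": 0,"dp": [-0.025,0.023,0],"rotation": [0,0,5.6]},{"grip": 0,"dp": [-0.023,0.025,0],"rotation": [0,0,5.6]}]'

```text
time_s: 1.48
tool_pos: [0.4356, 0.0899, 0.2608]
tool_rot: [179.9, 0.9, 42.5]
force: [0.1, 0.3, -0.5]
grip_width: 0.087
```

>>> carry_out --plan '[{"grip": 0,"dp": [-0.02,0.028,0],"rotation": [0,0,5.6]},{"grip": 0,"dp": [-0.017,0.029,0],"rotation": [0,0,5.6]},{"grip": 0,"dp": [-0.015,0.031,0],"rotation": [0,0,5.6]},{"grip": 0,"dp": [-0.011,0.032,0],"rotation": [0,0,5.6]},{"grip": 0,"dp": [-0.008,0.033,0],"rotation": [0,0,5.6]},{"grip": 0,"dp": [-0.005,0.034,0],"rotation": [0,0,5.6]},{"grip": 0,"dp": [-0.002,0.034,0],"rotation": [0,0,5.6]},{"grip": 0,"dp": [0.001,0.034,0],"rotation": [0,0,5.6]}]'

```text
time_s: 2.15
tool_pos: [0.4568, -0.1939, 0.2618]
tool_rot: [179.4, 0.5, -4.7]
force: [0.5, 0.3, 0.2]
grip_width: 0.0871
```

```bash
python3 - <<'E'
from h import *
plan(.48,-.175,.26,0)
im,P=snap('wrist')
im,P=snap('wrist')
im,P=snap('wrist','w2.png')
plan(.48,-.175,.26,0)
E
```

```text
at [ 0.4568 -0.1939  0.2618] rot [179.4    0.51  -4.7 ] t 2.15 w 0.0871 rows 1
[0.0216, -0.0207, 0.0018] -4.7
at [ 0.4561 -0.1955  0.2618] rot [179.34   0.56  -4.78] t 2.3 w 0.0872 rows 1
[0.0221, -0.0224, 0.0018] -4.78
```

View pics/w2.png

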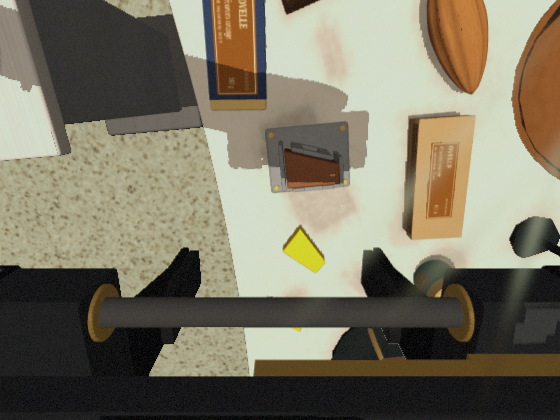

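The wrist view shows the dispenser base at (265–350,122–192) with the milk-brown wedge at (284–341,148–188). I'll measure the base outline and the wedge's top outline.

```bash
cat >> h.py <<'E'
def disp(f,ztop=.076):
    D=np.load('pics/'+f+'.npz'); im=D['im'].astype(int); c=proj(D,[.49,-.184,.04]).astype(int)
    w=np.zeros(im.shape[:2],np.uint8); s=int(.085*D['fx']/ (np.array(D['R'])@[.49,-.184,.04]+D['t'])[2]); w[max(0,c[1]-s):c[1]+s,max(0,c[0]-s):c[0]+s]=1
    R,G,B=im[...,0],im[...,1],im[...,2]
    brown=((R>1.5*B)&(R<190)&w.astype(bool)).astype(np.uint8); grey=((B>=.93*R)&(R<135)&w.astype(bool)).astype(np.uint8)
    def big(m):
        m=cv2.morphologyEx(m,cv2.MORPH_CLOSE,np.ones((3,3)));cn,_=cv2.findContours(m,cv2.RETR_EXTERNAL,cv2.CHAIN_APPROX_NONE); return max(cn,key=cv2.contourArea)
    g=big(grey|brown); b=big(brown)
    W=np.array([ray(D,u,v,.010)[:2] for u,v in g[:,0]]); print('base',cv2.boundingRect(g),cv2.minAreaRect((W*1e3).astype(np.float32)))
    q=cv2.approxPolyDP(cv2.convexHull(b),4,True)[:,0]; print('top poly',q.tolist()); print(np.array([ray(D,u,v,ztop)[:2]*1e3 for u,v in q]).round(1).tolist())
    k=im.copy().astype(np.uint8); cv2.drawContours(k,[g],-1,(0,255,0),1); cv2.drawContours(k,[b],-1,(255,0,255),1)
    return cv2.resize(k[c[1]-s:c[1]+s,c[0]-s:c[0]+s,::-1],(400,400),interpolation=cv2.INTER_NEAREST)
E
python3 - <<'E'
from h import *
cv2.imwrite('pics/d1.png',np.hstack([disp('w2.png'),disp('top0.png')]))
E
```

```text
base (270, 125, 79, 63) ((491.2897033691406, -193.93739318847656), (105.52413940429688, 77.36654663085938), 4.748562812805176)
top poly [[285, 146], [333, 159], [339, 182], [288, 187]]
[[461.3, -163.8], [515.1, -183.5], [521.0, -211.3], [460.7, -212.1]]
base (330, 217, 14, 19) ((496.386962890625, -202.23977661132812), (46.35423278808594, 64.99684143066406), 88.55194091796875)
top poly [[342, 217], [343, 233], [330, 234], [335, 217]]
[[520.8, -212.1], [465.9, -214.2], [462.8, -169.7], [521.0, -188.1]]
```

View pics/d1.png

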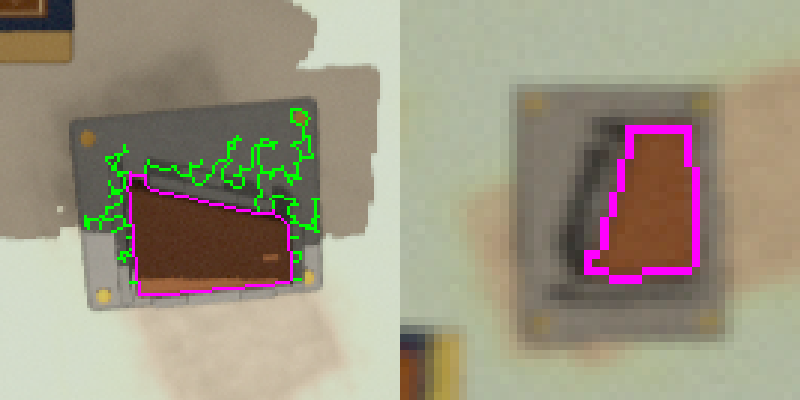

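The overlay shows a clean wedge outline, but the grey mask is broken by the shadow. I'll use the visible base corners from this crop: (71,121), (315,97), (322,290), (92,310).

```bash
python3 - <<'E'
from h import *
D=np.load('pics/w2.png.npz'); c=proj(D,[.49,-.184,.04]).astype(int); s=int(.085*D['fx']/ (np.array(D['R'])@[.49,-.184,.04]+D['t'])[2])
f=lambda p,z: ray(D,*(c-s+np.array(p)*2*s/400-.5),z)[:2]*1e3
B=np.array([f(p,.010) for p in [(71,121),(315,97),(322,290),(92,310)]]);print(B.round(1).tolist(),B.mean(0))
for i in range(4): d=B[(i+1)%4]-B[i]; print(np.hypot(*d).round(1),np.degrees(np.arctan2(d[1],d[0])).round(1))
for z in (.072,.076,.08): print(np.array([f(p,z) for p in [(130,176),(289,219),(291,284),(139,294)]]).round(1).tolist())
E
```

```text
[[436.8, -148.2], [544.0, -147.5], [544.8, -234.5], [437.7, -234.8]] [ 490.83228166 -191.22846064]
107.1 0.4
87.0 -89.4
107.1 -179.9
86.6 90.5
[[461.2, -166.0], [521.6, -188.1], [521.5, -214.3], [460.8, -213.1]]
[[461.2, -165.5], [521.1, -187.3], [520.9, -213.2], [460.8, -212.1]]
[[461.3, -164.9], [520.5, -186.6], [520.3, -212.2], [460.9, -211.0]]
```

```bash
python3 - <<'E'
from h import *
plan(.491,-.2005,.11,0.3,6)
E
```

```text
at [ 0.4561 -0.1955  0.2618] rot [179.34   0.56  -4.78] t 2.3 w 0.0872 rows 6
[0.0059, 0.0003, 0.0253] -0.85
[0.0059, 0.0004, 0.0253] -0.85
[0.0058, 0.0005, 0.0253] -0.85
[0.0058, 0.0006, 0.0253] -0.85
[0.0058, 0.0007, 0.0253] -0.85
[0.0058, 0.0008, 0.0253] -0.85
```

>>> carry_out --plan '[{"grip": 0,"dp": [0.006,0.0003,0.025],"rotation": [0.1,0.1,-0.85]},{"grip": 0,"dp": [0.006,0.0004,0.025],"rotation": [0.1,0.1,-0.85]},{"grip": 0,"dp": [0.006,0.0005,0.025],"rotation": [0.1,0.1,-0.85]},{"grip": 0,"dp": [0.006,0.0006,0.025],"rotation": [0.1,0.1,-0.85]},{"grip": 0,"dp": [0.006,0.0007,0.025],"rotation": [0.1,0.1,-0.85]},{"grip": 0,"dp": [0.006,0.0008,0.025],"rotation": [0.1,0.1,-0.85]},{"grip": 0,"dp": [0,0,0],"rotation": [0,0,0]}]'

```text
time_s: 2.88
tool_pos: [0.4958, -0.1891, 0.1058]
tool_rot: [-179.6, -0.3, 1.5]
force: [-0.5, 1.1, -0.2]
grip_width: 0.0867
```

```bash
cat >> h.py <<'E'
def tilt():
    from scipy.spatial.transform import Rotation as T
    o=env.get_obs(); R=T.from_euler('xyz',o['tool_rot'],degrees=True); W=T.from_euler('xyz',[180,0,o['tool_rot'][2]],degrees=True)
    print('level by',(R.inv()*W).as_rotvec(degrees=True).round(2),'F',np.round(o['force'],1))
E
python3 - <<'E'
from h import *
plan(.491,-.2005,.066,0.3,2);tilt()
E
```

```text
at [ 0.4958 -0.1891  0.1058] rot [-179.61   -0.26    1.53] t 2.88 w 0.0867 rows 2
[-0.0026, 0.0056, 0.0199] 0.62
[-0.0025, 0.0057, 0.0199] 0.62
level by [-0.39 -0.26  0.  ] F [-0.5  1.1 -0.2]
```

>>> carry_out --plan '[{"grip": 0,"dp": [-0.0025,0.006,0],"rotation": [-0.2,-0.1,0.6]},{"grip": 0,"dp": [-0.0025,0.006,0],"rotation": [-0.2,-0.1,0.6]},{"grip": 0,"dp": [0,0,0],"rotation": [0,0,0]},{"grip": 0,"dp": [0,0,0],"rotation": [0,0,0]}]'

```text
time_s: 3.22
tool_pos: [0.4914, -0.1989, 0.1078]
tool_rot: [-180.0, -0.0, 0.5]
force: [0.8, 0.1, -0.9]
grip_width: 0.0867
```

```bash
python3 - <<'E'
from h import *
plan(.491,-.2005,.066,0.3,4);tilt()
E
```

```text
at [ 0.4914 -0.1989  0.1078] rot [-1.7998e+02 -1.0000e-02  4.8000e-01] t 3.22 w 0.0867 rows 4
[-0.0001, 0.0004, 0.0105] 0.04
[-0.0001, 0.0004, 0.0105] 0.04
[-0.0001, 0.0004, 0.0105] 0.04
[-0.0001, 0.0004, 0.0105] 0.04
level by [-0.02 -0.01  0.  ] F [ 0.8  0.1 -0.9]
```

>>> carry_out --plan '[{"grip": 0,"dp": [0,0.0005,0.01],"rotation": [0,0,0]},{"grip": 0,"dp": [0,0.0005,0.01],"rotation": [0,0,0]},{"grip": 0,"dp": [0,0.0005,0.01],"rotation": [0,0,0]},{"grip": 0,"dp": [0,0,0.01],"rotation": [0,0,0]},{"grip": 0,"dp": [0,0,0],"rotation": [0,0,0]},{"grip": 0,"dp": [0,0,0],"rotation": [0,0,0]}]'

```text
time_s: 3.72
tool_pos: [0.4933, -0.2011, 0.0669]
tool_rot: [-180.0, -0.4, 0.4]
force: [0.4, -0.4, -0.5]
grip_width: 0.0866
```

```bash
python3 - <<'E'
from h import *
plan(.491,-.2005,.066,0.3,1);tilt()
E
```

```text
at [ 0.4933 -0.2011  0.0669] rot [-179.97   -0.37    0.42] t 3.72 w 0.0866 rows 1
[-0.0023, -0.0006, 0.0009] 0.12
level by [-0.03 -0.37  0.  ] F [ 0.4 -0.4 -0.5]
```

>>> carry_out --plan '[{"grip": 0,"dp": [-0.002,0,0.001],"rotation": [0,-0.37,0]},{"grip": 1,"dp": [0,0,0],"rotation": [0,0,0]},{"grip": 1,"dp": [0,0,0],"rotation": [0,0,0]},{"grip": 1,"dp": [0,0,0],"rotation": [0,0,0]},{"grip": 1,"dp": [0,0,0],"rotation": [0,0,0]},{"grip": 1,"dp": [0,0,0],"rotation": [0,0,0]},{"grip": 1,"dp": [0,0,0],"rotation": [0,0,0]}]' --force 20

```text
time_s: 4.3
tool_pos: [0.4916, -0.2012, 0.0662]
tool_rot: [-180.0, 0.0, 0.4]
force: [-0.6, 0.8, -0.1]
grip_width: 0.0551
```

```bash
python3 - <<'E'
from h import *
plan(.491,-.2005,.2,0.3,1);tilt()
E
```

```text
at [ 0.4916 -0.2012  0.0662] rot [-1.7999e+02  1.0000e-02  4.3000e-01] t 4.3 w 0.0551 rows 1
[-0.0006, -0.0007, -0.1338] 0.13
level by [-0.01  0.01 -0.  ] F [-0.6  0.8 -0.1]
```

The opening is 55 mm, less than the 62 mm wedge, so the fingers may have closed above it. I'll look before moving.

```bash
python3 - <<'E'
from h import *
a,_=snap('scene','s1.png'); b,_=snap('wrist','w3.png')
x=cv2.resize(a[220:320,260:380],(480,400),interpolation=cv2.INTER_CUBIC); y=b[120:420,100:400]
y=cv2.resize(y,(320,400)); print(env.get_obs()['grip_width'])
cv2.imwrite('pics/c1.png',np.hstack([x,y])[:,:,::-1])
E
```

```text
0.04683365601930438
```

View pics/c1.png

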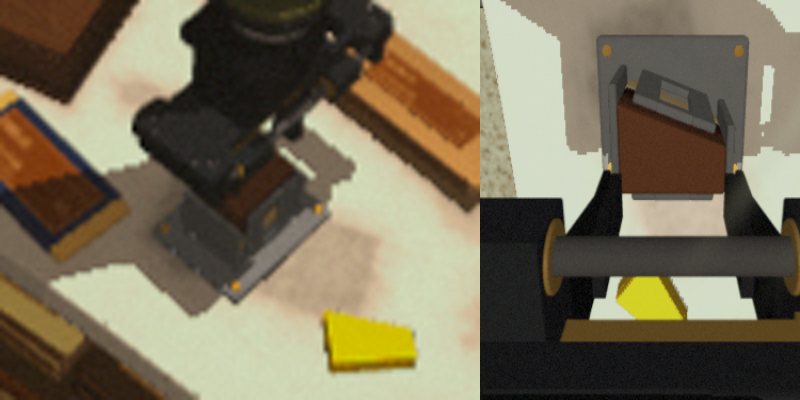

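The picture shows the jaws at the wedge's ends but closing over its top. The fingers probably swing on an arc, so their tips sit higher when they are apart. I'll open, check the wedge is undisturbed, then go lower.

>>> carry_out --plan '[{"grip": 0,"dp": [0,0,-0.005],"rotation": [0,0,0]},{"grip": 0,"dp": [0,0,-0.005],"rotation": [0,0,0]},{"grip": 0,"dp": [0,0,0],"rotation": [0,0,0]},{"grip": 0,"dp": [0,0,0],"rotation": [0,0,0]},{"grip": 0,"dp": [0,0,0],"rotation": [0,0,0]},{"grip": 0,"dp": [0,0,0],"rotation": [0,0,0]},{"grip": 0,"dp": [0,0,0],"rotation": [0,0,0]}]'

```text
time_s: 4.98
tool_pos: [0.492, -0.2013, 0.0779]
tool_rot: [-180.0, -0.1, 0.4]
force: [0.7, -1.1, -0.3]
grip_width: 0.0831
```

```bash
python3 - <<'E'
from h import *
plan(.491,-.2005,.058,0.3,4);tilt()
b,P=snap('wrist','w4.png'); print('tcp px',proj(P,env.get_obs()['tool_pos']))
for z in (.058,.066,.072,.076,.08,.084,.09): print(z,[proj(P,[.491+s*.0435,-.2005,z]).round().tolist() for s in (-1,1)], 'wedge y-12 ends',[proj(P,[.491+s*.031,-.2125,z]).round().tolist() for s in (-1,1)])
cv2.imwrite('pics/c2.png',cv2.resize(b[140:340,160:400],(720,600),interpolation=cv2.INTER_CUBIC)[:,:,::-1])
E
```

```text
at [ 0.492  -0.2013  0.0779] rot [-1.7999e+02 -6.0000e-02  4.3000e-01] t 4.98 w 0.0831 rows 4
[-0.0002, -0.0002, 0.005] 0.03
[-0.0002, -0.0002, 0.005] 0.03
[-0.0002, -0.0002, 0.005] 0.03
[-0.0002, -0.0002, 0.005] 0.03
level by [-0.01 -0.06  0.  ] F [ 0.7 -1.1 -0.3]
tcp px [281.40587683 240.57193539]
0.058 [[218.0, 228.0], [342.0, 229.0]] wedge y-12 ends [[236.0, 244.0], [324.0, 245.0]]
0.066 [[216.0, 232.0], [344.0, 233.0]] wedge y-12 ends [[235.0, 249.0], [325.0, 249.0]]
0.072 [[214.0, 235.0], [346.0, 236.0]] wedge y-12 ends [[234.0, 252.0], [326.0, 253.0]]
0.076 [[213.0, 238.0], [347.0, 239.0]] wedge y-12 ends [[233.0, 255.0], [327.0, 255.0]]
0.08 [[212.0, 240.0], [348.0, 241.0]] wedge y-12 ends [[232.0, 258.0], [328.0, 258.0]]
0.084 [[210.0, 243.0], [350.0, 244.0]] wedge y-12 ends [[231.0, 260.0], [329.0, 261.0]]
0.09 [[208.0, 247.0], [351.0, 248.0]] wedge y-12 ends [[230.0, 265.0], [330.0, 265.0]]
```

View pics/c2.png

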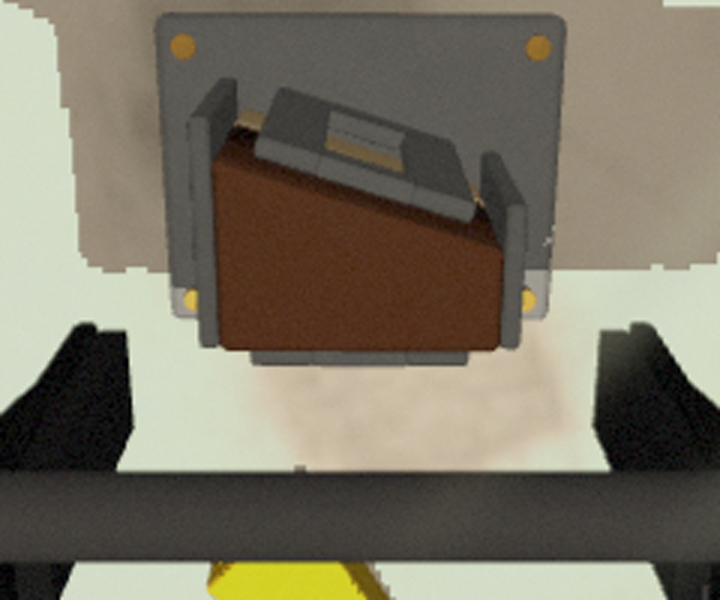

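The wedge is undisturbed and its top is at about z=0.077. The fingertips clearly sit well above the nominal TCP height when apart. I'll probe down in small steps, closing gently at each one.

>>> carry_out --plan '[{"grip": 0,"dp": [-0.001,0,0.01],"rotation": [0,0,0]},{"grip": 0,"dp": [0,0,0.01],"rotation": [0,0,0]},{"grip": 0.25,"dp": [0,0,0],"rotation": [0,0,0]},{"grip": 0.35,"dp": [0,0,0],"rotation": [0,0,0]},{"grip": 0.35,"dp": [0,0,0],"rotation": [0,0,0]},{"grip": 0.35,"dp": [0,0,0],"rotation": [0,0,0]},{"grip": 0.35,"dp": [0,0,0],"rotation": [0,0,0]},{"grip": 0.35,"dp": [0,0,0],"rotation": [0,0,0]}]' --force 5

```text
time_s: 5.7
tool_pos: [0.4897, -0.2011, 0.0543]
tool_rot: [-180.0, 0.1, 0.4]
force: [-0.4, 0.3, 0.1]
grip_width: 0.0586
```

>>> carry_out --plan '[{"grip": 0.35,"dp": [0,0,0],"rotation": [0,0,0]},{"grip": 0.35,"dp": [0,0,0],"rotation": [0,0,0]}]'

```text
time_s: 5.87
tool_pos: [0.49, -0.2012, 0.0547]
tool_rot: [-180.0, 0.1, 0.4]
force: [-0.5, 0.7, -0.5]
grip_width: 0.0567
```

```bash
python3 - <<'E'
from h import *
a,Q=snap('scene','s2.png'); b,P=snap('wrist','w5.png')
print(proj(Q,[.491,-.2,.055]),proj(Q,[.491,-.2,.077]))
x=cv2.resize(a[225:305,285:365],(400,400),interpolation=cv2.INTER_CUBIC); y=cv2.resize(b[160:320,200:360],(400,400),interpolation=cv2.INTER_CUBIC)
x=cv2.convertScaleAbs(x,alpha=1.5,beta=20);y=cv2.convertScaleAbs(y,alpha=1.8,beta=30)
cv2.imwrite('pics/c3.png',np.hstack([x,y])[:,:,::-1])
E
```

```text
[322.1801393  267.41477716] [322.55795959 263.3728306 ]
```

View pics/c3.png

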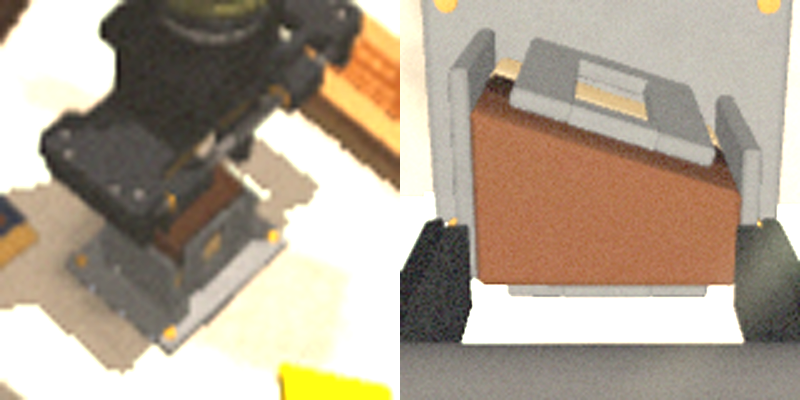

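In the wrist view the tips are still above the wedge's top face. They sit at about z=0.09, well behind the nominal TCP. I'll go on probing down, opening before each step.

>>> carry_out --plan '[{"grip": 0,"dp": [0,0,0],"rotation": [0,0,0]},{"grip": 0,"dp": [0,0,0],"rotation": [0,0,0]},{"grip": 0,"dp": [0.001,0,0.005],"rotation": [0,0,0]},{"grip": 0,"dp": [0,0,0.005],"rotation": [0,0,0]},{"grip": 0.4,"dp": [0,0,0],"rotation": [0,0,0]},{"grip": 0.4,"dp": [0,0,0],"rotation": [0,0,0]},{"grip": 0.4,"dp": [0,0,0],"rotation": [0,0,0]},{"grip": 0.4,"dp": [0,0,0],"rotation": [0,0,0]}]'

```text
time_s: 6.63
tool_pos: [0.4909, -0.201, 0.0433]
tool_rot: [-180.0, 0.1, 0.4]
force: [-0.3, -0.5, 0.6]
grip_width: 0.0642
```

>>> carry_out --plan '[{"grip": 0.4,"dp": [0,0,0],"rotation": [0,0,0]},{"grip": 0.4,"dp": [0,0,0],"rotation": [0,0,0]},{"grip": 0.4,"dp": [0,0,0],"rotation": [0,0,0]}]'

```text
time_s: 6.88
tool_pos: [0.491, -0.2011, 0.0435]
tool_rot: [-180.0, 0.1, 0.4]
force: [0.6, -0.0, 0.4]
grip_width: 0.0533
```

>>> carry_out --plan '[{"grip": 0,"dp": [0,0,0],"rotation": [0,0,0]},{"grip": 0,"dp": [0,0,0],"rotation": [0,0,0]},{"grip": 0,"dp": [0,0,0.004],"rotation": [0,0,0]},{"grip": 0,"dp": [0,0,0.003],"rotation": [0,0,0]},{"grip": 0.4,"dp": [0,0,0],"rotation": [0,0,0]},{"grip": 0.4,"dp": [0,0,0],"rotation": [0,0,0]},{"grip": 0.4,"dp": [0,0,0],"rotation": [0,0,0]},{"grip": 0.4,"dp": [0,0,0],"rotation": [0,0,0]}]'

```text
time_s: 7.55
tool_pos: [0.491, -0.2011, 0.0357]
tool_rot: [-180.0, 0.1, 0.4]
force: [0.8, 0.1, -0.2]
grip_width: 0.0619
```

>>> carry_out --plan '[{"grip": 0.4,"dp": [0,0,0],"rotation": [0,0,0]},{"grip": 0.4,"dp": [0,0,0],"rotation": [0,0,0]},{"grip": 0.4,"dp": [0,0,0],"rotation": [0,0,0]}]'

```text
time_s: 7.8
tool_pos: [0.491, -0.2011, 0.0358]
tool_rot: [-180.0, 0.1, 0.4]
force: [-0.8, -0.3, 0.0]
grip_width: 0.062
```

It stopped at 62.0 mm, so the jaws are on the wedge's ends. I'll open, go 4 mm deeper and grip firmly.

>>> carry_out --plan '[{"grip": 0,"dp": [0,0,0],"rotation": [0,0,0]},{"grip": 0,"dp": [0,0,0],"rotation": [0,0,0]},{"grip": 0,"dp": [0,0,0.002],"rotation": [0,0,0]},{"grip": 0,"dp": [0,0,0.002],"rotation": [0,0,0]},{"grip": 1,"dp": [0,0,0],"rotation": [0,0,0]},{"grip": 1,"dp": [0,0,0],"rotation": [0,0,0]},{"grip": 1,"dp": [0,0,0],"rotation": [0,0,0]},{"grip": 1,"dp": [0,0,0],"rotation": [0,0,0]}]' --force 20

```text
time_s: 8.47
tool_pos: [0.4912, -0.2011, 0.0314]
tool_rot: [-180.0, 0.1, 0.4]
force: [0.2, -0.7, 0.3]
grip_width: 0.0677
```

>>> carry_out --plan '[{"grip": 1,"dp": [0,0,0],"rotation": [0,0,0]},{"grip": 1,"dp": [0,0,0],"rotation": [0,0,0]},{"grip": 1,"dp": [0,0,0],"rotation": [0,0,0]}]'

```text
time_s: 8.72
tool_pos: [0.4911, -0.2011, 0.0314]
tool_rot: [-180.0, 0.1, 0.4]
force: [-1.1, -0.2, 0.8]
grip_width: 0.0616
```

>>> carry_out --plan '[{"grip": 1,"dp": [0,0,-0.01],"rotation": [0,0,0]},{"grip": 1,"dp": [0,0,-0.015],"rotation": [0,0,0]},{"grip": 1,"dp": [0,0,-0.025],"rotation": [0,0,0]},{"grip": 1,"dp": [0,0,-0.03],"rotation": [0,0,0]},{"grip": 1,"dp": [0,0,-0.03],"rotation": [0,0,0]},{"grip": 1,"dp": [0,0,-0.03],"rotation": [0,0,0]},{"grip": 1,"dp": [0,0,-0.03],"rotation": [0,0,0]}]'

```text
time_s: 9.3
tool_pos: [0.4851, -0.2001, 0.2044]
tool_rot: [-179.9, 0.9, 0.3]
force: [1.4, -0.2, -0.5]
grip_width: 0.0619
```

```bash
python3 - <<'E'
from h import *
b,P=snap('wrist','w6.png')
A=np.load('pics/w1.png.npz');T=np.load('pics/top0.png.npz')
for z in (.03,.04,.05,.06,.07,.08): print(z,ray(A,177,184,z).round(3),ray(T,216.5,251,z).round(3), 'far corner',ray(T,204,199,z).round(3))
plan(.432,.346,.20,90,16)
E
```

```text
0.03 [0.405 0.235 0.03 ] [0.41  0.221 0.03 ] far corner [0.593 0.266 0.03 ]
0.04 [0.403 0.238 0.04 ] [0.409 0.22  0.04 ] far corner [0.591 0.265 0.04 ]
0.05 [0.401 0.241 0.05 ] [0.409 0.218 0.05 ] far corner [0.59  0.263 0.05 ]
0.06 [0.399 0.245 0.06 ] [0.409 0.217 0.06 ] far corner [0.588 0.262 0.06 ]
0.07 [0.397 0.248 0.07 ] [0.408 0.216 0.07 ] far corner [0.586 0.26  0.07 ]
0.08 [0.394 0.251 0.08 ] [0.408 0.215 0.08 ] far corner [0.585 0.259 0.08 ]
at [ 0.4888 -0.2015  0.2111] rot [-179.98    0.35    0.28] t 9.35 w 0.0619 rows 16
[-0.0034, -0.0342, 0.0007] -5.61
[-0.0, -0.0344, 0.0007] -5.61
[0.0033, -0.0342, 0.0007] -5.61
[0.0067, -0.0337, 0.0007] -5.61
[0.0099, -0.0329, 0.0007] -5.61
[0.0131, -0.0318, 0.0007] -5.61
[0.0162, -0.0304, 0.0007] -5.61
[0.019, -0.0286, 0.0007] -5.61
[0.0217, -0.0267, 0.0007] -5.61
[0.0242, -0.0244, 0.0007] -5.61
[0.0265, -0.0219, 0.0007] -5.61
[0.0285, -0.0192, 0.0007] -5.61
[0.0303, -0.0163, 0.0007] -5.61
[0.0317, -0.0133, 0.0007] -5.61
[0.0329, -0.0101, 0.0007] -5.61
[0.0337, -0.0069, 0.0007] -5.61
```

The wedge is held at 61.9 mm. The box edge, at y≈0.22–0.24, clears the gripper body. Carrying the wedge to the tray at yaw 90, far slot at x≈0.456.

>>> carry_out --plan '[{"grip": 1,"dp": [-0.002,-0.034,0],"rotation": [0,0,-5.6]},{"grip": 1,"dp": [0,-0.034,0],"rotation": [0,0,-5.6]},{"grip": 1,"dp": [0.004,-0.034,0],"rotation": [0,0,-5.6]},{"grip": 1,"dp": [0.007,-0.033,0],"rotation": [0,0,-5.6]},{"grip": 1,"dp": [0.01,-0.032,0],"rotation": [0,0,-5.6]},{"grip": 1,"dp": [0.014,-0.031,0],"rotation": [0,0,-5.6]},{"grip": 1,"dp": [0.017,-0.029,0],"rotation": [0,0,-5.6]},{"grip": 1,"dp": [0.02,-0.028,0],"rotation": [0,0,-5.6]}]'

```text
time_s: 10.02
tool_pos: [0.4685, 0.066, 0.2217]
tool_rot: [179.3, -0.4, 45.7]
force: [1.1, 0.3, -0.9]
grip_width: 0.0617
```

>>> carry_out --plan '[{"grip": 1,"dp": [0.022,-0.026,0],"rotation": [0,0,-5.6]},{"grip": 1,"dp": [0.025,-0.023,0],"rotation": [0,0,-5.6]},{"grip": 1,"dp": [0.027,-0.021,0],"rotation": [0,0,-5.6]},{"grip": 1,"dp": [0.029,-0.018,0],"rotation": [0,0,-5.6]},{"grip": 1,"dp": [0.031,-0.015,0],"rotation": [0,0,-5.6]},{"grip": 1,"dp": [0.02,-0.008,0],"rotation": [0,0,-3]},{"grip": 1,"dp": [0,0,0],"rotation": [0,0,0]},{"grip": 1,"dp": [0,0,0],"rotation": [0,0,0]}]'

```text
time_s: 10.68
tool_pos: [0.4461, 0.2741, 0.2252]
tool_rot: [178.9, -0.3, 79.0]
force: [0.5, -0.3, -0.9]
grip_width: 0.0618
```

```bash
python3 - <<'E'
from h import *
plan(.4557,.346,.10,90,5);tilt()
E
```

```text
at [0.4461 0.2741 0.2252] rot [178.92  -0.28  79.  ] t 10.68 w 0.0618 rows 5
[0.0145, -0.0009, 0.025] -2.2
[0.0145, -0.0003, 0.025] -2.2
[0.0145, 0.0003, 0.025] -2.2
[0.0145, 0.0008, 0.025] -2.2
[0.0144, 0.0014, 0.025] -2.2
level by [ 1.08 -0.28 -0.  ] F [ 0.5 -0.3 -0.9]
```

>>> carry_out --plan '[{"grip": 1,"dp": [0.015,-0.001,0.025],"rotation": [0.2,0,-2.2]},{"grip": 1,"dp": [0.015,0,0.025],"rotation": [0.2,0,-2.2]},{"grip": 1,"dp": [0.015,0,0.025],"rotation": [0.2,0,-2.2]},{"grip": 1,"dp": [0.015,0.001,0.02],"rotation": [0.2,0,-2.2]},{"grip": 1,"dp": [0.012,0.001,0.015],"rotation": [0.2,0,-2.2]},{"grip": 1,"dp": [0,0,0],"rotation": [0,0,0]},{"grip": 1,"dp": [0,0,0],"rotation": [0,0,0]}]'

```text
time_s: 11.27
tool_pos: [0.4662, 0.3358, 0.1159]
tool_rot: [179.4, -0.0, 89.0]
force: [1.3, -0.1, 0.3]
grip_width: 0.0615
```

```bash
python3 - <<'E'
from h import *
plan(.4557,.346,.04,90,5);tilt()
E
```

```text
at [0.4662 0.3358 0.1159] rot [ 1.7944e+02 -2.0000e-02  8.9040e+01] t 11.27 w 0.0615 rows 5
[0.002, -0.0021, 0.0152] -0.19
[0.002, -0.0021, 0.0152] -0.19
[0.002, -0.0021, 0.0152] -0.19
[0.002, -0.0021, 0.0152] -0.19
[0.002, -0.0021, 0.0152] -0.19
level by [ 0.56 -0.02 -0.  ] F [ 1.3 -0.1  0.3]
```

>>> carry_out --plan '[{"grip": 1,"dp": [0.002,-0.002,0.015],"rotation": [0.1,0,-0.2]},{"grip": 1,"dp": [0.002,-0.002,0.015],"rotation": [0.1,0,-0.2]},{"grip": 1,"dp": [0.002,-0.002,0.015],"rotation": [0.1,0,-0.2]},{"grip": 1,"dp": [0.002,-0.002,0.015],"rotation": [0.1,0,-0.2]},{"grip": 1,"dp": [0.002,-0.002,0.01],"rotation": [0.1,0,-0.2]},{"grip": 1,"dp": [0,0,0.01],"rotation": [0,0,0]},{"grip": 1,"dp": [0,0,0],"rotation": [0,0,0]},{"grip": 1,"dp": [0,0,0],"rotation": [0,0,0]}]'

```text
time_s: 11.93
tool_pos: [0.4676, 0.336, 0.0442]
tool_rot: [179.1, -0.2, 88.6]
force: [0.8, 0.9, -0.2]
grip_width: 0.0621
```

```bash
python3 - <<'E'
from h import *
plan(.4557,.346,.0,90,3);tilt()
b,P=snap('wrist','w7.png')
C=np.array([[.046,.044],[.046,-.044],[-.046,-.044],[-.046,.044]])
print('tray outer exp',[proj(P,[.432+a,.346+c,.012]).round().tolist() for a,c in [(-.0475,-.044),(-.0475,.044),(.0475,.044),(.0475,-.044)]])
z=env.get_obs()['tool_pos']; print('wedge top exp',[proj(P,[z[0]+a,z[1]+c,z[2]+.0455]).round().tolist() for a,c in [(.012,-.031),(.012,.031),(-.012,.031),(-.032,-.031)]])
cv2.imwrite('pics/c4.png',cv2.convertScaleAbs(cv2.resize(b[120:360,140:420],(700,600),interpolation=cv2.INTER_CUBIC),alpha=1.5,beta=15)[:,:,::-1])
E
```

```text
at [0.4676 0.336  0.0442] rot [179.14  -0.24  88.59] t 11.93 w 0.0621 rows 3
[0.0032, -0.004, 0.0147] -0.47
[0.0033, -0.004, 0.0147] -0.47
[0.0033, -0.004, 0.0147] -0.47
level by [ 0.86 -0.24 -0.  ] F [ 0.8  0.9 -0.2]
tray outer exp [[225.0, 106.0], [359.0, 103.0], [352.0, 236.0], [235.0, 239.0]]
wedge top exp [[221.0, 298.0], [339.0, 295.0], [341.0, 254.0], [214.0, 219.0]]
```

View pics/c4.png

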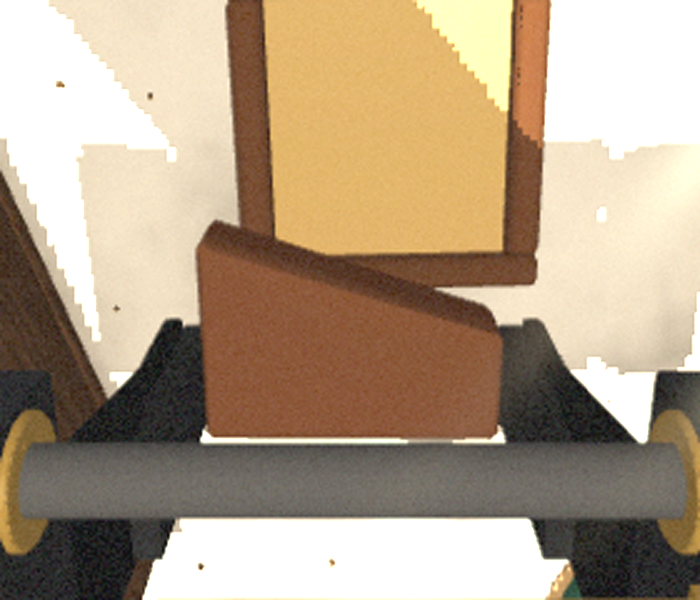

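The wedge sits squarely in the jaws. The tray's far corner at crop (536,285) agrees with the model to within about 2 mm. I'll correct position and tilt at this height.

>>> carry_out --plan '[{"grip": 1,"dp": [0.005,-0.006,0],"rotation": [0.45,-0.1,-0.7]},{"grip": 1,"dp": [0.005,-0.006,0],"rotation": [0.45,-0.1,-0.7]},{"grip": 1,"dp": [0,0,0],"rotation": [0,0,0]},{"grip": 1,"dp": [0,0,0],"rotation": [0,0,0]}]'

```text
time_s: 12.32
tool_pos: [0.4562, 0.3482, 0.0471]
tool_rot: [179.9, -0.2, 90.1]
force: [0.8, -0.9, -0.9]
grip_width: 0.0612
```

```bash
python3 - <<'E'
from h import *
plan(.4557,.346,.0,90,5);tilt()
E
```

```text
at [0.4562 0.3482 0.0471] rot [ 1.7995e+02 -1.7000e-01  9.0090e+01] t 12.32 w 0.0612 rows 5
[-0.0004, -0.0001, 0.0094] 0.02
[-0.0004, -0.0001, 0.0094] 0.02
[-0.0004, -0.0001, 0.0094] 0.02
[-0.0004, -0.0001, 0.0094] 0.02
[-0.0004, -0.0001, 0.0094] 0.02
level by [ 0.05 -0.17 -0.  ] F [ 0.8 -0.9 -0.9]
```

>>> carry_out --plan '[{"grip": 1,"dp": [-0.001,0,0.008],"rotation": [0,0,0]},{"grip": 1,"dp": [-0.001,0,0.008],"rotation": [0,0,0]},{"grip": 1,"dp": [0,0,0.008],"rotation": [0,0,0]},{"grip": 1,"dp": [0,0,0.008],"rotation": [0,0,0]},{"grip": 1,"dp": [0,0,0.008],"rotation": [0,0,0]},{"grip": 1,"dp": [0,0,0.006],"rotation": [0,0,0]},{"grip": 1,"dp": [0,0,0],"rotation": [0,0,0]},{"grip": 1,"dp": [0,0,0],"rotation": [0,0,0]}]'

```text
time_s: 12.98
tool_pos: [0.4553, 0.3455, -0.0053]
tool_rot: [-180.0, -0.1, 90.1]
force: [-0.5, 1.2, -0.9]
grip_width: 0.0617
```

```bash
python3 - <<'E'
from h import *
plan(.4557,.346,-.01,90,5);tilt()
E
```

```text
at [ 0.4553  0.3455 -0.0053] rot [-1.7996e+02 -6.0000e-02  9.0120e+01] t 12.98 w 0.0617 rows 5
[0.0001, 0.0001, 0.0009] 0.02
[0.0001, 0.0001, 0.0009] 0.02
[0.0001, 0.0001, 0.0009] 0.02
[0.0001, 0.0001, 0.0009] 0.02
[0.0001, 0.0001, 0.0009] 0.02
level by [-0.04 -0.06  0.  ] F [-0.5  1.2 -0.9]
```

>>> carry_out --plan '[{"grip": 1,"dp": [0,0,0.003],"rotation": [0,0,0]},{"grip": 1,"dp": [0,0,0.003],"rotation": [0,0,0]},{"grip": 1,"dp": [0,0,0.003],"rotation": [0,0,0]},{"grip": 1,"dp": [0,0,0],"rotation": [0,0,0]}]'

```text
time_s: 13.32
tool_pos: [0.4558, 0.3458, -0.0146]
tool_rot: [180.0, -0.1, 90.1]
force: [0.5, -0.7, -0.9]
grip_width: 0.0616
```

>>> carry_out --plan '[{"grip": 1,"dp": [0,0,0.002],"rotation": [0,0,0]},{"grip": 1,"dp": [0,0,0],"rotation": [0,0,0]}]'

```text
time_s: 13.48
tool_pos: [0.4557, 0.3463, -0.0156]
tool_rot: [-180.0, -0.1, 90.1]
force: [-1.8, 0.6, 0.3]
grip_width: 0.0617
```

>>> carry_out --plan '[{"grip": 1,"dp": [0,0,0.002],"rotation": [0,0,0]},{"grip": 1,"dp": [0,0,0],"rotation": [0,0,0]}]'

```text
time_s: 13.65
tool_pos: [0.4553, 0.3466, -0.0164]
tool_rot: [-179.9, -0.2, 90.1]
force: [-0.3, 0.5, -0.5]
grip_width: 0.0618
```

>>> carry_out --plan '[{"grip": 1,"dp": [0,0,0.003],"rotation": [0,0,0]},{"grip": 1,"dp": [0,0,0],"rotation": [0,0,0]}]'

```text
time_s: 13.82
tool_pos: [0.455, 0.3469, -0.0196]
tool_rot: [-179.9, -0.2, 90.1]
force: [0.0, -0.1, -0.1]
grip_width: 0.0614
```

>>> carry_out --plan '[{"grip": 1,"dp": [0,0,0.003],"rotation": [0,0,0]},{"grip": 1,"dp": [0,0,0],"rotation": [0,0,0]}]'

```text
time_s: 13.98
tool_pos: [0.4556, 0.3474, -0.0213]
tool_rot: [-180.0, -0.2, 90.1]
force: [-1.5, -0.9, -1.3]
grip_width: 0.0615
```

>>> carry_out --plan '[{"grip": 1,"dp": [-0.001,0,0.002],"rotation": [0,0,0]},{"grip": 1,"dp": [0,0,0],"rotation": [0,0,0]}]'

```text
time_s: 14.15
tool_pos: [0.4556, 0.3477, -0.0212]
tool_rot: [-180.0, -0.3, 90.1]
force: [-1.4, -1.5, -1.3]
grip_width: 0.0616
```

>>> carry_out --plan '[{"grip": 1,"dp": [0,0,0.002],"rotation": [0,0,0]},{"grip": 1,"dp": [0,0,0],"rotation": [0,0,0]}]'

```text
time_s: 14.32
tool_pos: [0.4556, 0.348, -0.0214]
tool_rot: [-179.9, -0.4, 90.1]
force: [-1.1, -0.8, -0.4]
grip_width: 0.0617
```

The tool stopped descending at -0.0213, as predicted for floor contact (-0.0215). Releasing.

>>> carry_out --plan '[{"grip": 0,"dp": [0,0,0],"rotation": [0,0,0]},{"grip": 0,"dp": [0,0,0],"rotation": [0,0,0]},{"grip": 0,"dp": [0,0,0],"rotation": [0,0,0]},{"grip": 0,"dp": [0,0,0],"rotation": [0,0,0]},{"grip": 0,"dp": [0,0,0],"rotation": [0,0,0]},{"grip": 0,"dp": [0,0,0],"rotation": [0,0,0]},{"grip": 0,"dp": [0,0,-0.01],"rotation": [0,0,0]},{"grip": 0,"dp": [0,0,-0.02],"rotation": [0,0,0]}]'

```text
time_s: 14.98
tool_pos: [0.4542, 0.3449, 0.0039]
tool_rot: [-179.7, -0.0, 90.1]
force: [1.0, 0.1, -0.6]
grip_width: 0.0869
```

>>> carry_out --plan '[{"grip": 0,"dp": [0,0,-0.03],"rotation": [0,0,0]},{"grip": 0,"dp": [0,0,-0.035],"rotation": [0,0,0]},{"grip": 0,"dp": [0,0.0,-0.04],"rotation": [0,0,0]},{"grip": 0,"dp": [0,-0.02,-0.035],"rotation": [0,0,0]},{"grip": 0,"dp": [0,-0.02,-0.03],"rotation": [0,0,0]},{"grip": 0,"dp": [0,-0.01,-0.02],"rotation": [0,0,0]},{"grip": 0,"dp": [0,0,0],"rotation": [0,0,0]}]'

```text
time_s: 15.57
tool_pos: [0.4046, 0.3441, 0.2106]
tool_rot: [180.0, -0.2, 89.9]
force: [0.4, 0.4, -0.2]
grip_width: 0.0872
```

```bash
python3 - <<'E'
from h import *
b,P=snap('wrist'); b,P=snap('wrist','w8.png'); plan(.491,-.2005,.2,0.3,16)
c=proj(P,[.432,.346,.012]).astype(int); print(c)
u,v=c-90
u=max(u,0);v=max(v,0); print(u,v)
cv2.imwrite('pics/c5.png',cv2.resize(b[v:v+180,u:u+180],(600,600),interpolation=cv2.INTER_CUBIC)[:,:,::-1])
E
```

```text
at [0.4051 0.3424 0.2064] rot [-1.7986e+02 -1.0000e-02  8.9850e+01] t 15.67 w 0.0871 rows 16
[-0.0339, 0.0055, 0.0004] 5.6
[-0.0332, 0.0087, 0.0004] 5.6
[-0.0322, 0.0119, 0.0004] 5.6
[-0.0309, 0.015, 0.0004] 5.6
[-0.0293, 0.018, 0.0004] 5.6
[-0.0274, 0.0207, 0.0004] 5.6
[-0.0252, 0.0233, 0.0004] 5.6
[-0.0228, 0.0257, 0.0004] 5.6
[-0.0202, 0.0278, 0.0004] 5.6
[-0.0174, 0.0296, 0.0004] 5.6
[-0.0145, 0.0312, 0.0004] 5.6
[-0.0113, 0.0324, 0.0004] 5.6
[-0.0081, 0.0334, 0.0004] 5.6
[-0.0048, 0.034, 0.0004] 5.6
[-0.0015, 0.0343, 0.0004] 5.6
[0.0019, 0.0343, 0.0004] 5.6
[281 198]
191 108
```

View pics/c5.png

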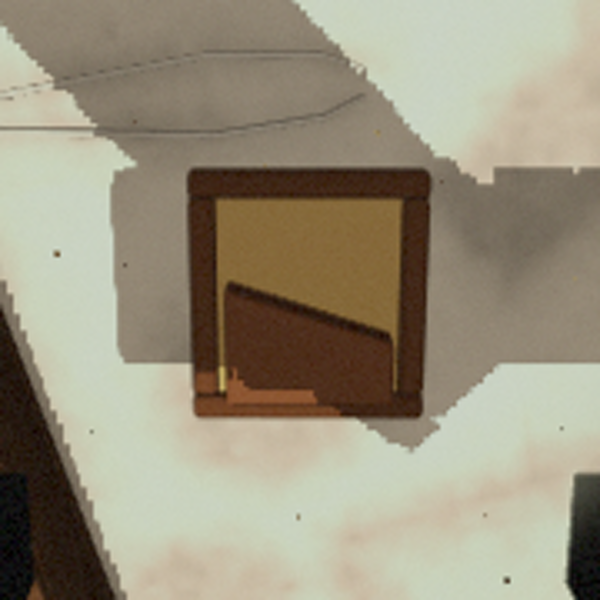

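The milk wedge lies flat against the far rim, centred, with its slant facing the free half of the recess. Back to the dispenser for the dark one.

>>> carry_out --plan '[{"grip": 0,"dp": [-0.034,0.006,0],"rotation": [0,0,5.6]},{"grip": 0,"dp": [-0.033,0.009,0],"rotation": [0,0,5.6]},{"grip": 0,"dp": [-0.032,0.012,0],"rotation": [0,0,5.6]},{"grip": 0,"dp": [-0.031,0.015,0],"rotation": [0,0,5.6]},{"grip": 0,"dp": [-0.029,0.018,0],"rotation": [0,0,5.6]},{"grip": 0,"dp": [-0.027,0.021,0],"rotation": [0,0,5.6]},{"grip": 0,"dp": [-0.025,0.023,0],"rotation": [0,0,5.6]},{"grip": 0,"dp": [-0.023,0.026,0],"rotation": [0,0,5.6]}]'

```text
time_s: 16.33
tool_pos: [0.4423, 0.0628, 0.1923]
tool_rot: [-179.6, 1.3, 43.7]
force: [1.1, 0.4, 0.9]
grip_width: 0.0869
```

>>> carry_out --plan '[{"grip": 0,"dp": [-0.02,0.028,0],"rotation": [0,0,5.6]},{"grip": 0,"dp": [-0.017,0.03,0],"rotation": [0,0,5.6]},{"grip": 0,"dp": [-0.014,0.031,0],"rotation": [0,0,5.6]},{"grip": 0,"dp": [-0.011,0.032,0],"rotation": [0,0,5.6]},{"grip": 0,"dp": [-0.008,0.033,0],"rotation": [0,0,5.6]},{"grip": 0,"dp": [-0.005,0.03,0],"rotation": [0,0,5.6]},{"grip": 0,"dp": [0,0.02,0],"rotation": [0,0,3]},{"grip": 0,"dp": [0,0,0],"rotation": [0,0,0]}]'

```text
time_s: 17.0
tool_pos: [0.4599, -0.1829, 0.1809]
tool_rot: [179.0, 2.6, 3.8]
force: [-0.2, -0.5, -0.2]
grip_width: 0.0874
```

```bash
python3 - <<'E'
from h import *
tray('w8.png')
plan(.491,-.2005,.08,0.3,6);tilt()
E
```

```text
bbox [ 248  159   72   74 5200] rect mm ((429.357421875, 347.80999755859375), (86.4139175415039, 92.75566101074219), 89.85710906982422)
at [ 0.4599 -0.1829  0.1809] rot [178.97   2.63   3.79] t 17.0 w 0.0874 rows 6
[0.005, 0.0033, 0.0168] 0.58
[0.005, 0.0032, 0.0168] 0.58
[0.0051, 0.0032, 0.0168] 0.58
[0.0051, 0.0031, 0.0168] 0.58
[0.0051, 0.0031, 0.0168] 0.58
[0.0051, 0.003, 0.0168] 0.58
level by [1.03 2.62 0.02] F [-0.2 -0.5 -0.2]
```

>>> carry_out --plan '[{"grip": 0,"dp": [0.005,0.003,0.017],"rotation": [0.2,0.5,0.6]},{"grip": 0,"dp": [0.005,0.003,0.017],"rotation": [0.2,0.5,0.6]},{"grip": 0,"dp": [0.005,0.003,0.017],"rotation": [0.2,0.5,0.6]},{"grip": 0,"dp": [0.005,0.003,0.017],"rotation": [0.2,0.5,0.6]},{"grip": 0,"dp": [0.005,0.003,0.01],"rotation": [0.2,0.5,0.6]},{"grip": 0,"dp": [0.005,0.003,0.005],"rotation": [0,0,0.6]},{"grip": 0,"dp": [0,0,0],"rotation": [0,0,0]},{"grip": 0,"dp": [0,0,0],"rotation": [0,0,0]}]'

```text
time_s: 17.67
tool_pos: [0.4811, -0.2019, 0.083]
tool_rot: [179.9, 1.2, -0.1]
force: [-1.2, 0.2, 1.4]
grip_width: 0.087
```

```bash
python3 - <<'E'
from h import *
plan(.491,-.2005,.06,0.3,3);tilt()
E
```

```text
at [ 0.4811 -0.2019  0.083 ] rot [ 1.7991e+02  1.1800e+00 -8.0000e-02] t 17.67 w 0.087 rows 3
[0.0033, -0.0005, 0.0077] -0.13
[0.0033, -0.0005, 0.0077] -0.13
[0.0033, -0.0005, 0.0077] -0.13
level by [0.09 1.18 0.  ] F [-1.2  0.2  1.4]
```

>>> carry_out --plan '[{"grip": 0,"dp": [0.005,0,0],"rotation": [0,0.6,-0.2]},{"grip": 0,"dp": [0.005,0,0],"rotation": [0,0.6,-0.2]},{"grip": 0,"dp": [0,0,0],"rotation": [0,0,0]},{"grip": 0,"dp": [0,0,0],"rotation": [0,0,0]}]'

```text
time_s: 18.0
tool_pos: [0.4931, -0.2008, 0.0841]
tool_rot: [179.9, -0.2, 0.5]
force: [0.5, -0.5, -0.1]
grip_width: 0.0873
```

```bash
python3 - <<'E'
from h import *
snap('wrist','w9.png')
for f in ('w4.png','w9.png'):
    for z in (.072,.077):
        D=np.load('pics/'+f+'.npz'); im=D['im'].astype(int); q=proj(D,[.491,-.196,.076]).astype(int)
        print(f,'colour',im[q[1],q[0]]); disp(f,z)
plan(.491,-.2005,.0314,0.3,4);tilt()
E
```

```text
w4.png colour [84 54 34]
base (215, 163, 130, 99) ((490.9403076171875, -206.44520568847656), (85.61229705810547, 107.47795104980469), 88.92584991455078)
top poly [[240, 178], [317, 202], [327, 223], [326, 254], [235, 256], [231, 193]]
[[465.7, -161.8], [514.5, -177.0], [521.5, -191.2], [522.0, -213.3], [460.8, -215.2], [459.8, -171.5]]
w4.png colour [84 54 34]
base (215, 163, 130, 99) ((490.9403076171875, -206.44520568847656), (85.61229705810547, 107.47795104980469), 88.92584991455078)
top poly [[240, 178], [317, 202], [327, 223], [326, 254], [235, 256], [231, 193]]
[[466.3, -160.7], [513.9, -175.6], [520.8, -189.4], [521.2, -211.0], [461.6, -212.8], [460.5, -170.2]]
w9.png colour [43 23  7]
base (213, 145, 124, 113) ((488.9581604003906, -198.3588104248047), (104.07501983642578, 99.32471466064453), 0.4525619149208069)
top poly [[236, 182], [317, 206], [324, 223], [322, 251], [234, 252], [230, 192]]
[[463.5, -165.3], [516.5, -181.1], [521.7, -192.9], [521.3, -213.5], [460.6, -214.7], [459.4, -172.0]]
w9.png colour [43 23  7]
base (213, 145, 124, 113) ((488.9581604003906, -198.3588104248047), (104.07501983642578, 99.32471466064453), 0.4525619149208069)
top poly [[236, 182], [317, 206], [324, 223], [322, 251], [234, 252], [230, 192]]
[[464.2, -164.2], [515.9, -179.5], [521.0, -191.2], [520.6, -211.2], [461.3, -212.4], [460.1, -170.7]]
at [ 0.4933 -0.2009  0.0842] rot [179.92  -0.23   0.52] t 18.05 w 0.0869 rows 4
[-0.0006, -0.0001, 0.0132] 0.06
[-0.0006, -0.0001, 0.0132] 0.06
[-0.0006, -0.0001, 0.0132] 0.06
[-0.0006, -0.0001, 0.0132] 0.06
level by [ 0.08 -0.23 -0.  ] F [-0.4  0.7 -0.9]
```

The dark wedge (RGB 43,23,7 against 84,54,34 for milk) has risen to the same place and height. Descending to the same grasp height.

>>> carry_out --plan '[{"grip": 0,"dp": [-0.002,0,0.008],"rotation": [0,-0.2,0]},{"grip": 0,"dp": [-0.001,0,0.009],"rotation": [0,0,0]},{"grip": 0,"dp": [-0.001,0,0.009],"rotation": [0,0,0]},{"grip": 0,"dp": [-0.001,0,0.009],"rotation": [0,0,0]},{"grip": 0,"dp": [-0.001,0,0.008],"rotation": [0,0,0]},{"grip": 0,"dp": [0,0,0.004],"rotation": [0,0,0]},{"grip": 0,"dp": [0,0,0],"rotation": [0,0,0]},{"grip": 0,"dp": [0,0,0],"rotation": [0,0,0]}]'

```text
time_s: 18.72
tool_pos: [0.4855, -0.2006, 0.0315]
tool_rot: [180.0, 0.1, 0.5]
force: [-0.8, 0.4, -0.5]
grip_width: 0.0873
```

```bash
python3 - <<'E'
from h import *
plan(.491,-.2005,.0314,0.3,1);tilt()
E
```

```text
at [ 0.4855 -0.2006  0.0315] rot [1.7996e+02 7.0000e-02 5.2000e-01] t 18.72 w 0.0873 rows 1
[0.0055, -0.0, 0.0001] 0.22
level by [0.04 0.07 0.  ] F [-0.8  0.4 -0.5]
```

>>> carry_out --plan '[{"grip": 0,"dp": [0.0055,0,0],"rotation": [0,0,0]},{"grip": 0,"dp": [0,0,0],"rotation": [0,0,0]},{"grip": 1,"dp": [0,0,0],"rotation": [0,0,0]},{"grip": 1,"dp": [0,0,0],"rotation": [0,0,0]},{"grip": 1,"dp": [0,0,0],"rotation": [0,0,0]},{"grip": 1,"dp": [0,0,0],"rotation": [0,0,0]},{"grip": 1,"dp": [0,0,0],"rotation": [0,0,0]},{"grip": 1,"dp": [0,0,0],"rotation": [0,0,0]}]' --force 20

```text
time_s: 19.38
tool_pos: [0.4933, -0.2009, 0.0331]
tool_rot: [179.9, -0.1, 0.5]
force: [-0.0, 1.0, 0.5]
grip_width: 0.0616
```

>>> carry_out --plan '[{"grip": 1,"dp": [0,0,0],"rotation": [0,0,0]},{"grip": 1,"dp": [0,0,0],"rotation": [0,0,0]}]'

```text
time_s: 19.55
tool_pos: [0.4933, -0.2009, 0.0332]
tool_rot: [179.9, -0.1, 0.5]
force: [-0.2, 0.4, -0.5]
grip_width: 0.0617
```

>>> carry_out --plan '[{"grip": 1,"dp": [-0.002,0,0],"rotation": [0,0,0]},{"grip": 1,"dp": [0,0,-0.008],"rotation": [0,0,0]},{"grip": 1,"dp": [0,0,-0.015],"rotation": [0,0,0]},{"grip": 1,"dp": [0,0,-0.025],"rotation": [0,0,0]},{"grip": 1,"dp": [0,0,-0.03],"rotation": [0,0,0]},{"grip": 1,"dp": [0,0,-0.03],"rotation": [0,0,0]},{"grip": 1,"dp": [0,0,-0.03],"rotation": [0,0,0]},{"grip": 1,"dp": [0,0,-0.03],"rotation": [0,0,0]}]' --force 28

```text
time_s: 20.22
tool_pos: [0.4838, -0.1995, 0.2029]
tool_rot: [-180.0, 0.8, 0.4]
force: [-0.2, -0.6, -0.7]
grip_width: 0.0612
```

```bash
python3 - <<'E'
from h import *
plan(.4075,.346,.2,-90,18);tilt();print(env.get_obs()['qpos'].round())
E
```

```text
at [ 0.4838 -0.1995  0.2029] rot [-179.95    0.83    0.39] t 20.22 w 0.0612 rows 18
[-0.004, -0.0303, 0.0002] 5.02
[-0.0067, -0.0299, 0.0002] 5.02
[-0.0093, -0.0292, 0.0002] 5.02
[-0.0118, -0.0282, 0.0002] 5.02
[-0.0142, -0.0271, 0.0002] 5.02
[-0.0165, -0.0258, 0.0002] 5.02
[-0.0187, -0.0242, 0.0002] 5.02
[-0.0208, -0.0225, 0.0002] 5.02
[-0.0227, -0.0206, 0.0002] 5.02
[-0.0244, -0.0185, 0.0002] 5.02
[-0.0259, -0.0163, 0.0002] 5.02
[-0.0272, -0.014, 0.0002] 5.02
[-0.0283, -0.0115, 0.0002] 5.02
[-0.0292, -0.009, 0.0002] 5.02
[-0.0299, -0.0064, 0.0002] 5.02
[-0.0304, -0.0038, 0.0002] 5.02
[-0.0306, -0.0011, 0.0002] 5.02
[-0.0306, 0.0016, 0.0002] 5.02
level by [-0.05  0.83 -0.  ] F [-0.2 -0.6 -0.7]
[-18.   3.  39. 100.  -2.  79.  22.]
```

>>> carry_out --plan '[{"grip": 1,"dp": [0.0,-0.03,0],"rotation": [0,0.4,5]},{"grip": 1,"dp": [-0.005,-0.03,0],"rotation": [0,0.4,5]},{"grip": 1,"dp": [-0.008,-0.029,0],"rotation": [0,0,5]},{"grip": 1,"dp": [-0.011,-0.028,0],"rotation": [0,0,5]},{"grip": 1,"dp": [-0.014,-0.027,0],"rotation": [0,0,5]},{"grip": 1,"dp": [-0.016,-0.026,0],"rotation": [0,0,5]},{"grip": 1,"dp": [-0.019,-0.024,0],"rotation": [0,0,5]},{"grip": 1,"dp": [-0.021,-0.023,0],"rotation": [0,0,5]}]'

```text
time_s: 20.88
tool_pos: [0.4657, 0.0386, 0.2172]
tool_rot: [-179.3, -1.2, -42.7]
force: [0.4, 0.3, -0.4]
grip_width: 0.0612
```

>>> carry_out --plan '[{"grip": 1,"dp": [-0.023,-0.021,0],"rotation": [0,0,5]},{"grip": 1,"dp": [-0.024,-0.019,0],"rotation": [0,0,5]},{"grip": 1,"dp": [-0.026,-0.016,0],"rotation": [0,0,5]},{"grip": 1,"dp": [-0.027,-0.014,0],"rotation": [0,0,5]},{"grip": 1,"dp": [-0.028,-0.012,0],"rotation": [0,0,5]},{"grip": 1,"dp": [-0.029,-0.009,0],"rotation": [0,0,5]},{"grip": 1,"dp": [-0.02,-0.004,0],"rotation": [0,0,5]},{"grip": 1,"dp": [0,0,0],"rotation": [0,0,0]}]'

```text
time_s: 21.55
tool_pos: [0.4456, 0.2574, 0.221]
tool_rot: [-178.4, -0.3, -79.4]
force: [-0.3, 0.8, 0.5]
grip_width: 0.0615
```

```bash
python3 - <<'E'
from h import *
plan(.4075,.346,.1,-90,6);tilt();print(env.get_obs()['qpos'].round())
E
```

```text
at [0.4456 0.2574 0.221 ] rot [-178.39   -0.33  -79.35] t 21.55 w 0.0615 rows 6
[-0.0157, 0.0035, 0.0202] 1.77
[-0.0156, 0.004, 0.0202] 1.77
[-0.0154, 0.0045, 0.0202] 1.77
[-0.0153, 0.005, 0.0202] 1.77
[-0.0151, 0.0054, 0.0202] 1.77
[-0.015, 0.0059, 0.0202] 1.77
level by [-1.61 -0.33  0.  ] F [-0.3  0.8  0.5]
[ -40.   -0.    6.  101.    1.   78. -113.]
```

>>> carry_out --plan '[{"grip": 1,"dp": [-0.016,0.004,0.02],"rotation": [-0.3,0,1.8]},{"grip": 1,"dp": [-0.016,0.004,0.02],"rotation": [-0.3,0,1.8]},{"grip": 1,"dp": [-0.015,0.004,0.02],"rotation": [-0.3,0,1.8]},{"grip": 1,"dp": [-0.015,0.005,0.02],"rotation": [-0.3,0,1.8]},{"grip": 1,"dp": [-0.015,0.005,0.02],"rotation": [-0.3,0,1.8]},{"grip": 1,"dp": [-0.012,0.005,0.01],"rotation": [0,0,1.8]},{"grip": 1,"dp": [0,0,0],"rotation": [0,0,0]},{"grip": 1,"dp": [0,0,0],"rotation": [0,0,0]}]'

```text
time_s: 22.22
tool_pos: [0.4136, 0.3412, 0.1111]
tool_rot: [-179.5, -0.3, -90.5]
force: [0.4, -0.3, 0.3]
grip_width: 0.0612
```

```bash
python3 - <<'E'
from h import *
plan(.4075,.346,.05,-90,6);tilt()
E
```

```text
at [0.4136 0.3412 0.1111] rot [-179.45   -0.31  -90.49] t 22.22 w 0.0612 rows 6
[-0.0008, 0.001, 0.0102] -0.08
[-0.0008, 0.001, 0.0102] -0.08
[-0.0008, 0.001, 0.0102] -0.08
[-0.0008, 0.001, 0.0102] -0.08
[-0.0008, 0.001, 0.0102] -0.08
[-0.0008, 0.001, 0.0102] -0.08
level by [-0.55 -0.31  0.  ] F [ 0.4 -0.3  0.3]
```

>>> carry_out --plan '[{"grip": 1,"dp": [-0.002,0.003,0.01],"rotation": [-0.2,-0.1,0]},{"grip": 1,"dp": [-0.001,0.003,0.012],"rotation": [-0.2,-0.1,-0.2]},{"grip": 1,"dp": [-0.001,0.001,0.012],"rotation": [-0.1,0,-0.2]},{"grip": 1,"dp": [-0.001,0.001,0.012],"rotation": [0,0,0]},{"grip": 1,"dp": [0,0.001,0.012],"rotation": [0,0,0]},{"grip": 1,"dp": [0,0,0.012],"rotation": [0,0,0]},{"grip": 1,"dp": [0,0,0],"rotation": [0,0,0]},{"grip": 1,"dp": [0,0,0],"rotation": [0,0,0]}]'

```text
time_s: 22.88
tool_pos: [0.4094, 0.3409, 0.0382]
tool_rot: [-179.7, -0.0, -90.3]
force: [0.7, 0.5, -0.5]
grip_width: 0.0618
```

```bash
python3 - <<'E'
from h import *
plan(.4075,.346,.0,-90,4);tilt()
E
```

```text
at [0.4094 0.3409 0.0382] rot [-1.7968e+02 -1.0000e-02 -9.0260e+01] t 22.88 w 0.0618 rows 4
[-0.0013, 0.0005, 0.0096] -0.07
[-0.0013, 0.0005, 0.0096] -0.07
[-0.0013, 0.0005, 0.0096] -0.07
[-0.0013, 0.0005, 0.0096] -0.07
level by [-0.32 -0.01  0.  ] F [ 0.7  0.5 -0.5]
```

>>> carry_out --plan '[{"grip": 1,"dp": [-0.005,0.001,0],"rotation": [-0.3,0,-0.2]},{"grip": 1,"dp": [0,0,0],"rotation": [0,0,0]},{"grip": 1,"dp": [0,0,0.008],"rotation": [0,0,0]},{"grip": 1,"dp": [0,0,0.008],"rotation": [0,0,0]},{"grip": 1,"dp": [0,0,0.008],"rotation": [0,0,0]},{"grip": 1,"dp": [0,0,0.008],"rotation": [0,0,0]},{"grip": 1,"dp": [0,0,0],"rotation": [0,0,0]},{"grip": 1,"dp": [0,0,0],"rotation": [0,0,0]}]'

```text
time_s: 23.55
tool_pos: [0.4102, 0.347, 0.0048]
tool_rot: [-179.9, 0.1, -90.1]
force: [-0.6, -0.0, 0.0]
grip_width: 0.0611
```

```bash
python3 - <<'E'
from h import *
plan(.4075,.346,-.01,-90,1);tilt()
E
```

```text
at [0.4102 0.347  0.0048] rot [-1.7985e+02  1.3000e-01 -9.0060e+01] t 23.55 w 0.0611 rows 1
[0.001, 0.0027, 0.0148] -0.06
level by [-0.15  0.13 -0.  ] F [-0.6 -0.   0. ]
```

>>> carry_out --plan '[{"grip": 1,"dp": [0.001,0.003,0],"rotation": [-0.15,0.1,0]},{"grip": 1,"dp": [0,0,0],"rotation": [0,0,0]},{"grip": 1,"dp": [0,0,0.005],"rotation": [0,0,0]},{"grip": 1,"dp": [0,0,0.005],"rotation": [0,0,0]},{"grip": 1,"dp": [0,0,0],"rotation": [0,0,0]},{"grip": 1,"dp": [0,0,0],"rotation": [0,0,0]}]'

```text
time_s: 24.05
tool_pos: [0.407, 0.3461, -0.0059]
tool_rot: [-180.0, 0.0, -90.1]
force: [0.5, -0.1, -0.7]
grip_width: 0.0615
```

```bash
python3 - <<'E'
from h import *
plan(.4075,.346,-.0195,-90,4);tilt()
E
```

```text
at [ 0.407   0.3461 -0.0059] rot [-1.7999e+02  5.0000e-02 -9.0060e+01] t 24.05 w 0.0615 rows 4
[0.0, -0.0001, 0.0034] -0.01
[0.0, -0.0001, 0.0034] -0.01
[0.0, -0.0001, 0.0034] -0.01
[0.0, -0.0001, 0.0034] -0.01
level by [-0.01  0.05 -0.  ] F [ 0.5 -0.1 -0.7]
```

>>> carry_out --plan '[{"grip": 1,"dp": [0,0,0.003],"rotation": [0,0,0]},{"grip": 1,"dp": [0,0,0.003],"rotation": [0,0,0]},{"grip": 1,"dp": [0,0,0.003],"rotation": [0,0,0]},{"grip": 1,"dp": [0,0,0],"rotation": [0,0,0]}]'

```text
time_s: 24.38
tool_pos: [0.4079, 0.3466, -0.0151]
tool_rot: [-179.9, 0.1, -90.1]
force: [0.3, -0.3, -1.4]
grip_width: 0.0612
```

>>> carry_out --plan '[{"grip": 1,"dp": [0,0,0.003],"rotation": [0,0,0]},{"grip": 1,"dp": [0,0,0.002],"rotation": [0,0,0]},{"grip": 1,"dp": [0,0,0],"rotation": [0,0,0]}]'

```text
time_s: 24.63
tool_pos: [0.4084, 0.3469, -0.0186]
tool_rot: [-179.9, 0.1, -90.1]
force: [0.0, 0.5, 0.1]
grip_width: 0.0614
```

>>> carry_out --plan '[{"grip": 1,"dp": [0,0.001,0.002],"rotation": [0,0,0]},{"grip": 1,"dp": [0,0,0],"rotation": [0,0,0]}]'

```text
time_s: 24.8
tool_pos: [0.409, 0.3472, -0.0184]
tool_rot: [-179.8, 0.2, -90.1]
force: [0.0, -0.4, -0.7]
grip_width: 0.0617
```

>>> carry_out --plan '[{"grip": 1,"dp": [0,0,0.002],"rotation": [0,0,0]},{"grip": 1,"dp": [0,0,0],"rotation": [0,0,0]}]'

```text
time_s: 24.97
tool_pos: [0.4096, 0.3478, -0.0185]
tool_rot: [-179.7, 0.2, -90.1]
force: [-1.1, -0.1, -0.7]
grip_width: 0.0615
```

The descent stalled at -0.0185, which is floor contact. Releasing and rising.

>>> carry_out --plan '[{"grip": 0,"dp": [0,0,0],"rotation": [0,0,0]},{"grip": 0,"dp": [0,0,0],"rotation": [0,0,0]},{"grip": 0,"dp": [0,0,0],"rotation": [0,0,0]},{"grip": 0,"dp": [0,0,0],"rotation": [0,0,0]},{"grip": 0,"dp": [0,0,0],"rotation": [0,0,0]},{"grip": 0,"dp": [0,0,0],"rotation": [0,0,0]},{"grip": 0,"dp": [0,0,-0.01],"rotation": [0,0,0]},{"grip": 0,"dp": [0,0,-0.02],"rotation": [0,0,0]}]'

```text
time_s: 25.63
tool_pos: [0.4054, 0.3445, 0.0065]
tool_rot: [179.8, -0.2, -90.1]
force: [0.5, -0.0, -0.5]
grip_width: 0.0865
```

>>> carry_out --plan '[{"grip": 0,"dp": [0,0,-0.03],"rotation": [0,0,0]},{"grip": 0,"dp": [0,0,-0.035],"rotation": [0,0,0]},{"grip": 0,"dp": [0,0,-0.04],"rotation": [0,0,0]},{"grip": 0,"dp": [0,-0.02,-0.035],"rotation": [0,0,0]},{"grip": 0,"dp": [0,-0.02,-0.03],"rotation": [0,0,0]},{"grip": 0,"dp": [0,-0.01,-0.02],"rotation": [0,0,0]},{"grip": 0,"dp": [0,0,0],"rotation": [0,0,0]}]'

```text
time_s: 26.22
tool_pos: [0.4564, 0.3449, 0.2127]
tool_rot: [-180.0, -0.0, -89.9]
force: [0.5, 0.1, 1.1]
grip_width: 0.0868
```

```bash
python3 - <<'E'
from h import *
b,P=snap('wrist','w10.png'); a,T=snap('top','top1.png'); s,Q=snap('scene','s3.png')
tilt(); print(env.get_obs()['tool_pos'],env.get_obs()['grip_width'])
c=proj(P,[.432,.346,.012]).astype(int); print(c); u,v=np.maximum(c-80,0)
W=cv2.resize(b[v:v+160,u:u+160],(420,420),interpolation=cv2.INTER_CUBIC)
D=cv2.resize(s[245:305,290:344],(378,420),interpolation=cv2.INTER_CUBIC)
cv2.imwrite('pics/c6.png',np.hstack([W,D])[:,:,::-1])
E
```

```text
level by [ 0.44 -0.37 -0.  ] F [-1.1  0.5 -0.6]
[0.45181002 0.3438257  0.20661036] 0.08692577446255909
[279 195]
```

View pics/c6.png

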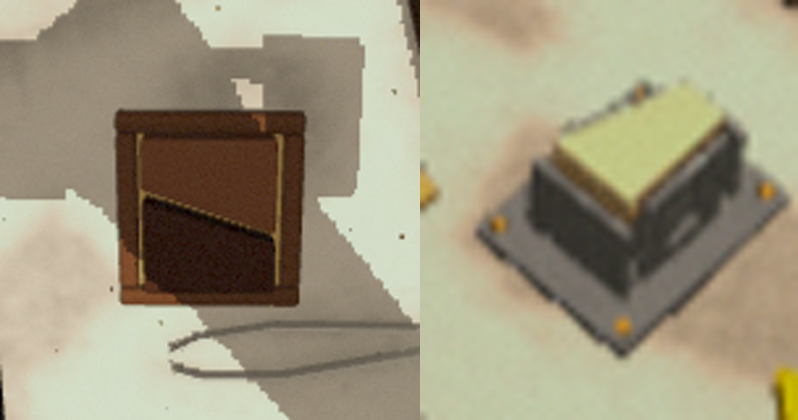

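Both wedges lie flat and head to tail, filling the recess with even gaps of about 2–3 mm. The ivory wedge sits level at the top of the dispenser. The gripper is clear at 0.21 m, so I'm handing in.

```bash
python3 -c "
from cell import env
print(env.sign_off(), env.get_obs()['time_s'])"
```

```text
the job is handed in; nothing more can be done
the job is handed in; nothing more can be done
```

I took the milk wedge and then the dark wedge from the dispenser and laid them head to tail in the tray. I handed the job in at about 26 s of the 72 s allowed; no verdict was reported.

- **Last look:** both wedges are flat in the recess, against opposite rims, with a gap of about 2–3 mm at each end. The ivory wedge sits level at the top of the dispenser. The gripper is open and clear, about 0.2 m up.
- **Bystanders:** I kept clear of the tablet, spool and tin throughout, but I did not measure their positions again at the end.
- **First grasp missed:** with the jaws about 62 mm apart, the real fingertips sit roughly 35–40 mm above the stated tool point. My first close, and two gentle probes after it, passed over the top of the milk wedge without disturbing it. I then lowered in small steps until the jaws stopped at 62 mm. The dark wedge needed one try.
- **Tray position:** two measurements of the tray disagreed by about 2 mm. I used values between them.
- **Floor contact:** when each wedge was set down, the wrist force did not rise above its noise of about 1 N. I judged contact from the arm stopping near the predicted height.

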